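# Prop the draining tray to its mark and set the washed castings out to drain

### The job

Set the washed castings out to drain: slide the wooden wedge under the free end of the white draining tray until the tray's rim at that end is level with the brass pointer on the upright steel rule, and leave it propped there. Then lift the steel scoop over the tray, tip all its castings out, and stand the empty scoop upright on the bench again. Finally spread the heap out over the tray in an even single layer, each casting lying down flat on the tray floor, none touching another and their centres at least 6 cm apart, without disturbing the other things on the bench.

Things in the scene. Friction and masses are not known exactly. Their poses are not given: they have to be found in the camera images.
- tray: white enamelled draining tray with a blue rim, hinged at its low end on a fixed steel drip trough, 62 mm long, 22 mm high. Origin on the hinge, mid-width, level with the tray floor (26 mm above the bench); x along the floor to the free end, y across, z up. Floor x = 8 to 264, y = -102 to 102 mm; lips on all sides 10 mm high. Turns 0 to 0.3 rad, starts level on its stop, falls back if not propped. Castings do not slide on it
- tray_bar (a point): middle of the underside of a round steel bar, 12 mm thick and 190 mm wide, fixed across under the tray's free end (tray x = 260, z = -18 mm). At the start it is 8 mm above the bench and carries about 4.5 N; the wedge goes under it, pushed along the tray towards the hinge
- tray_edge (a point): top of the tray's rim at the free end, at the corner beside the steel rule (tray x = 267, y = 105, z = 10 mm)
- mark (a point): tip of the level brass pointer, 3 mm thick, on the cursor of the steel rule that stands upright (110 mm high) in a dark steel block, 60 x 36 x 22 mm, beside the free-end corner (tray y = 120 to 157 mm). It shows the height that the rim must reach, 18 to 28 mm above its start. The pointer does not block the tray; leave the cursor as set
- wedge: light hardwood wedge lying on the bench off the tray's free end, 180 mm long, 46 mm wide, tapering evenly from 50 mm high at the butt (x = -90 mm) to 4 mm at the thin end (x = +90 mm); 160 g. Origin under its middle, z up. Friction holds it where it is left under the tray; it slides in with a push of about 5 to 15 N
- scoop: stainless steel dipping scoop, 190 mm long, 138 mm wide, 280 g empty. Origin under its floor, x towards the pouring end. Floor 3 mm thick, flat from x = -90 to 55 mm, then rising 12 degrees to the open pouring lip; back wall 50 mm high, sides 44 mm (28 mm by the lip). The castings start to slide out when it is tipped nose-down by 30 to 40 degrees
- scoop_handle (a point): middle of the scoop's wooden bridge handle, a straight bar above the scoop along its y: 18 mm thick (along x), 22 mm high, 130 mm long, on steel uprights at both ends. This point is at x = -12, z = 111 mm in the scoop's frame
- scoop_lip (a point): middle of the scoop's open pouring lip (x = 100, z = 13 mm in the scoop's frame)
- cast1: washed casting, dull grey aluminium drawer-pull blank, a 66 mm long dumb-bell: two end blocks 16 x 26 x 24 mm (along its x, y, z) joined by a square waist 34 mm long and 18 mm thick; 85 g. Origin at its centre, x along its length. At the start it lies in the scoop; 4 to 6 of the castings are present
- cast2: washed casting, dull grey aluminium drawer-pull blank, a 66 mm long dumb-bell: two end blocks 16 x 26 x 24 mm (along its x, y, z) joined by a square waist 34 mm long and 18 mm thick; 85 g. Origin at its centre, x along its length. At the start it lies in the scoop; 4 to 6 of the castings are present
- cast3: washed casting, dull grey aluminium drawer-pull blank, a 66 mm long dumb-bell: two end blocks 16 x 26 x 24 mm (along its x, y, z) joined by a square waist 34 mm long and 18 mm thick; 85 g. Origin at its centre, x along its length. At the start it lies in the scoop; 4 to 6 of the castings are present
- cast4: washed casting, dull grey aluminium drawer-pull blank, a 66 mm long dumb-bell: two end blocks 16 x 26 x 24 mm (along its x, y, z) joined by a square waist 34 mm long and 18 mm thick; 85 g. Origin at its centre, x along its length. At the start it lies in the scoop; 4 to 6 of the castings are present
- cast5: washed casting, dull grey aluminium drawer-pull blank, a 66 mm long dumb-bell: two end blocks 16 x 26 x 24 mm (along its x, y, z) joined by a square waist 34 mm long and 18 mm thick; 85 g. Origin at its centre, x along its length. At the start it lies in the scoop; 4 to 6 of the castings are present
- cast6: washed casting, dull grey aluminium drawer-pull blank, a 66 mm long dumb-bell: two end blocks 16 x 26 x 24 mm (along its x, y, z) joined by a square waist 34 mm long and 18 mm thick; 85 g. Origin at its centre, x along its length. At the start it lies in the scoop; 4 to 6 of the castings are present
- block: bystander: plain hardwood packing block, 90 x 45 x 30 mm, not tapered; origin under its centre
- pliers: bystander: pliers with blue grips, 150 mm long, lying flat
- bangle: bystander: brass bangle, 68 mm across, 12 mm high
- tin: bystander: grey open tin, 74 mm across, 85 mm high
Mind the look-alikes: they are no part of the job. What is shaped like the cast5 but green, pink or turquoise is not meant.

How it is judged:
By the outcome, as a careful person would: the job done as asked, in the order asked, and still so for the second after the job is handed in, with the robot touching nothing.
Of cast1, cast2, cast3, cast4, cast5, cast6 only 4 to 6 are there at a start; the rules pass over those that are not, and their reading is None.
At some moment in a run one of cast1, cast2, cast3, cast4, cast5, cast6, wedge may be knocked a few centimetres aside while the robot is not near it.
It also fails if it takes over 210 s, if anything falls off the work surface, if the arm or the gripper's body presses on something with over 40 N, if the wrist force passes 120 N, or if a joint passes its speed limit or range.

### The arm

A 7-joint arm with a two-finger parallel gripper is mounted at the origin on the work surface. World frame = base frame: x ahead of the robot, y to its left, z up, the work surface at z = 0. Lengths are in mm, angles in rad, forces in N, time in s.
With the tool pointing down it reaches from about 425 to 800 mm from the base axis. Payload 8.3 kg.
Tool frame: the origin (TCP) lies at the very end of the fingers, on their centre line; the grasp point (between the pads) lies 19 mm behind it; z points along the fingers, y is the line along which they close (so a half turn about z gives the same grasp; the last joint's range is limited). The gripper opens to 85 mm and grips with 20 to 120 N. Pads are 22 mm wide; open, the fingers measure 114 mm over their backs; the gripper's body (76 mm by 85 mm) begins 54 mm behind the grasp point. The pads swing forward as they close: fully open they stand 13 mm farther back than shut.
Start: joints at [-1.391, 0.383, 0.016, 1.37, -0.006, 1.388, -0.046], TCP at [150.211, 606.663, 231.279] pointing down, gripper open.
Joint ranges: [-2.95, 2.95], [-0.25, 2.06], [-1.52, 1.56], [0.18, 2.33], [-1.44, 4.58], [0.02, 2.06], [-3.01, 3.01]. Speed limits (rad/s): [2.39, 2.39, 3.01, 3.01, 3.14, 3.14, 3.14].

### API

Orientations are given as [roll, pitch, yaw] about the fixed x, y, z axes, in that order (R = Rz(yaw) Ry(pitch) Rx(roll)).
In Python, from workcell import status, vision, bot gives the robot as it stands.
- The arm moves only by the tool step_arm, never from a script. Its argument "targets" is a list of rows, each a list of 3 entries, a list of its own where there are three numbers: the opening, from 0 (shut) to 1 (fully open), then the shift along the tool's x, y, z in cm, then the turn about the tool's z in rad. A call has 1 to 8 rows; each row shifts and turns the commanded pose from where the row before left it, along the tool's axes as they then stand; what a row does not reach is not made up. A row lasts 1/8 s, in which the tool goes at most 62.5 mm and 10.7 degrees, less where a joint would pass 70% of its speed; a pose out of reach is approached as far as the arm can. A call with a gripper value outside its range is refused whole. The fingers move at their own pace and stop on an object; the grip force is fixed at half the most. Time passes only in rows, so rows that do not move let the fingers close. It gives the time, the measured TCP pose, the force, the opening and the grip force at its end, in the units of the state.
- status.sense(): the state, without advancing time (a new reading comes with each control period).
- vision.read_camera(name): name is "scene" or "top" or "wrist"; returns (picture, depth): 384x512x3 uint8, red, green, blue; 384x512 float32, mm along the optical axis (not along the pixel's ray), 0 where there is no reading.
- vision.camera_params(name): a dict with "K" (3x3 intrinsics, pixels), "xyz" and "rotation" of the camera in the world. Camera axes: x right, y up, looking along -z (the intrinsics and any distortion apply to the point x, -y, -z); pixel columns grow to the right and rows downward; lengths in mm; the calibration is good to about 2 mm. A picture is of the moment at which its call begins: read the wrist's pose just before it. camera_params takes no time and is no camera call; for the wrist camera it gives the pose at the moment of the call.
- bot.hand_in(): hands the job in; it is judged then, once.
The state is a dict: "time_s": time; "joint_pos": joint angles; "qvel": joint speeds; "joint_torque": joint torques, N m; "tool_pos": TCP position; "tcp_rot": TCP orientation; "force": force on the tool from outside, world axes, zero at the start; "torque": the same for the moment, N m; "gripper_width": opening from 0.0 (shut) to 1.0 (fully open); "gripper_force": force on a finger pad.
Only numpy, scipy, OpenCV 4.12 (cv2) and the standard library are available. Lean on these libraries where they do the work, as an engineer would, in place of code of your own. Each camera call takes 0.05 s, during which the arm holds its last target. There are 200 camera calls.

## Working session

There is one attempt and no reset: what is moved stays moved. The work goes in short steps, Python scripts to look and compute and a tool call to move; the robot and the scene stay as the last step left them, time stands still between calls to the robot, and variables do not carry over. Pictures are saved under pics/ and viewed, at most 14 in all, crops included, and the job is handed in when it is done.

Besides the shell and the picture viewer there is one more tool, called as name(argument=value, ...), one argument or row to a line, values as JSON. step_arm: Moves the arm, as the interface text tells. Its arguments: {"type":"object","properties":{"targets":{"type":"array"}},"required":["targets"]}

```bash
ls; mkdir -p pics
cat > h.py <<'E'
import numpy as np, cv2
from workcell import status, vision, bot
from scipy.spatial.transform import Rotation as Ro
def shot(n,f=None):
    p=vision.camera_params(n); im,d=vision.read_camera(n)
    np.savez(f'last_{n}.npz',im=im,d=d,K=p['K'],t=p['xyz'],R=np.array(p['rotation']))
    if f: cv2.imwrite('pics/'+f,im[...,::-1])
    return load(n)
def load(n):
    z=np.load(f'last_{n}.npz'); return {k:z[k] for k in z}
def cloud(s):
    d=s['d'];v,u=np.mgrid[:d.shape[0],:d.shape[1]]
    K=s['K'];P=np.stack([(u-K[0,2])/K[0,0]*d,-(v-K[1,2])/K[1,1]*d,-d],-1)
    R=s['R'] if s['R'].shape==(3,3) else Ro.from_euler('xyz',s['R']).as_matrix()
    W=P@R.T+s['t']; W[d==0]=np.nan; return W
E
python3 - <<'E'
from h import *
for n in('top','scene'):
    s=shot(n,n+'0.png');print(n,s['K'],s['t'],s['R'])
    p=vision.camera_params(n);print(p.keys())
print(status.sense())
E
```

```text
pics
top [[409.49842227   0.         256.37785719]
 [  0.         409.49842227 191.69456066]
 [  0.           0.           1.        ]] [ 198.43542591  -56.25374088 1658.11984044] [ 0.18993939  0.00231842 -1.57774482]
dict_keys(['K', 'xyz', 'rotation'])
scene [[450.22777034   0.         257.15890441]
 [  0.         450.22777034 192.45166098]
 [  0.           0.           1.        ]] [1161.12195019 -912.00942116 1023.50392644] [0.85462636 0.01630821 0.64342584]
dict_keys(['K', 'xyz', 'rotation'])
{'time_s': 0.1, 'joint_pos': array([-1.39088903,  0.38417457,  0.01640782,  1.37103645, -0.0062777 ,
        1.3882281 , -0.04647735]), 'qvel': array([ 0.00089997, -0.00096297,  0.00092729, -0.00420395,  0.00040237,
       -0.00207742,  0.00060827]), 'joint_torque': array([ 3.86125161e-03, -6.29132938e+01,  8.47584587e-01, -3.72763789e+01,
        1.65430357e-02,  1.04497868e-02, -1.33684185e-05]), 'tool_pos': array([150.14746786, 606.22454405, 230.37208861]), 'tcp_rot': array([-3.13979740e+00,  6.14777467e-05,  2.89884522e+00]), 'force': array([-0.52151679, -0.41488599,  0.08215458]), 'torque': array([-0.00018776, -0.02304275, -0.09157233]), 'gripper_force': 0.0, 'gripper_width': 0.9987415491763122}
```

View pics/top0.png

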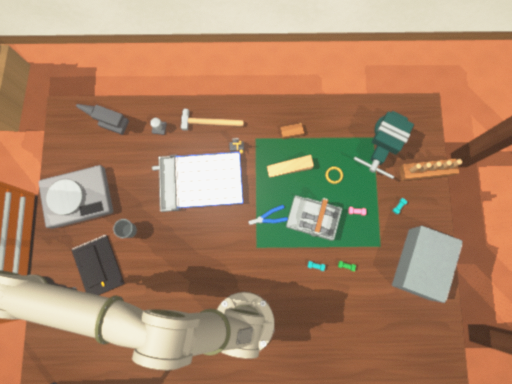

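View pics/scene0.png

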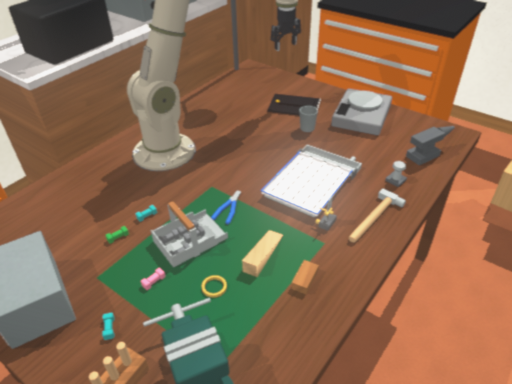

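Run:
```python
from h import *
s=load('top');W=cloud(s)
c=s['im'][110:260,145:375];cv2.imwrite('pics/c1.png',cv2.resize(c,None,fx=3.45,fy=3.45,interpolation=cv2.INTER_CUBIC)[...,::-1])
def pr(l):
    for u,v in l: print((u,v),W[v,u].round(0))
print('wedge');pr([(270,171),(275,169),(282,168),(290,166),(300,163),(308,160),(312,158)])
print('tray');pr([(162,158),(180,180),(240,154),(242,205),(165,209),(200,180),(230,180)])
print('bench');pr([(260,180),(330,200),(240,240)])
print('scoop');pr([(322,205),(318,228),(320,215),(295,205),(340,210),(291,230),(336,238)])
S=load('scene');c=S['im'][130:300,140:380];cv2.imwrite('pics/c2.png',cv2.resize(c,None,fx=3.3,fy=3.3,interpolation=cv2.INTER_CUBIC)[...,::-1])
```

```text
wedge
(270, 171) [ 604. -112.    4.]
(275, 169) [ 611. -132.    9.]
(282, 168) [ 614. -161.   11.]
(290, 166) [ 618. -193.   27.]
(300, 163) [ 628. -233.   39.]
(308, 160) [ 639. -266.   43.]
(312, 158) [ 659. -288.    1.]
tray
(162, 158) [661. 337.  11.]
(180, 180) [563. 257.  26.]
(240, 154) [678.  13.   5.]
(242, 205) [462.   5.   1.]
(165, 209) [445. 315.  22.]
(200, 180) [562. 175.  27.]
(230, 180) [561.  52.  31.]
bench
(260, 180) [567. -70.  -4.]
(330, 200) [ 481. -358.   -6.]
(240, 240) [319.  13.  -1.]
scoop
(322, 205) [ 441. -304.  117.]
(318, 228) [ 354. -286.  119.]
(320, 215) [ 402. -294.  122.]
(295, 205) [ 460. -212.    5.]
(340, 210) [ 432. -386.   47.]
(291, 230) [ 358. -193.    7.]
(336, 238) [ 325. -375.   -3.]
```

View pics/c1.png

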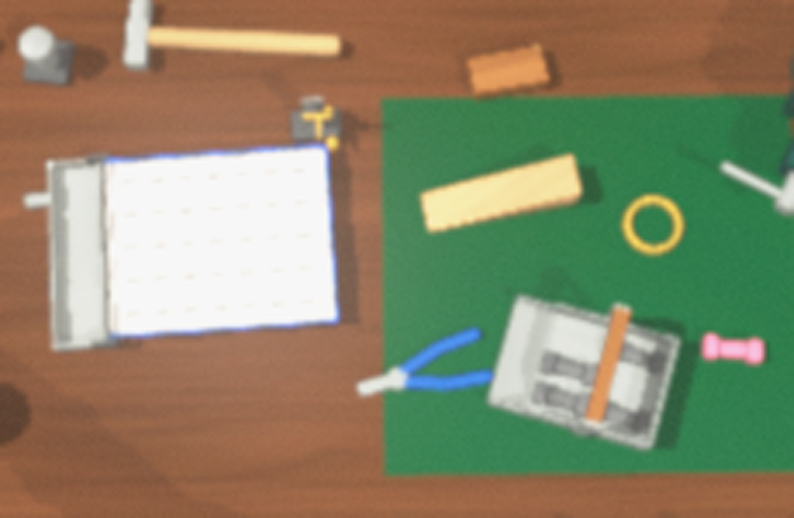

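View pics/c2.png

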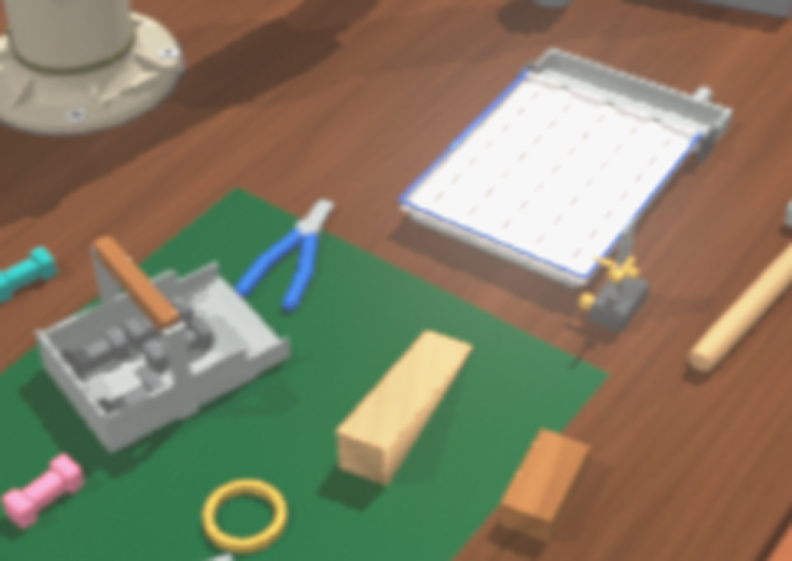

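step_arm(
  targets=[
    [1,[0,0,-6],0],
    [1,[0,6,0],0],
    [1,[0,6,0],0],
    [1,[0,6,0],0],
    [1,[0,6,0],0],
    [1,[0,6,0],0],
    [1,[0,6,0],0],
    [1,[0,6,0],0],
  ],
)

```text
time_s: 1.1
tool_pos: [231.5, 832.1, 261.3]
tcp_rot: [3.07, -0.03, 2.84]
force: [1.0, -0.3, 0.0]
gripper_width: 1.003
gripper_force: 0.0
```

Run:
```python
from h import *
s=status.sense();print(s['joint_pos'].round(3),s['tool_pos'],s['tcp_rot'])
s=load('top')
K=s['K'];R=Ro.from_euler('xyz',s['R']).as_matrix()
def rp(x,y,z):
    u=145+x/3.45;v=110+y/3.45
    r=R@np.array([(u-K[0,2])/K[0,0],-(v-K[1,2])/K[1,1],-1]);return (s['t']+r*(z-s['t'][2])/r[2]).round(0)
print('rim',[rp(*p,36) for p in((325,148),(338,322),(108,160),(113,335))])
print('wedge thin',[rp(*p,4) for p in((421,192),(429,232))],'butt',[rp(*p,50) for p in((574,154),(581,192))])
print('handle',[rp(*p,122) for p in((621,308),(594,418))])
print('scoop lip',[rp(*p,z) for p,z in(((520,298),44),((488,400),20))],'back',[rp(*p,50) for p in((680,340),(652,446))])
print('pointer',rp(332,142,60))
```

```text
[-1.407  1.126  1.107  0.185 -1.072  1.856  0.027] [231.54830733 832.11067354 261.28260543] [ 3.06982356 -0.03031095  2.84044929]
rim [array([673.,  15.,  36.]), array([463.,  -1.,  36.]), array([660., 273.,  36.]), array([450., 261.,  36.])]
wedge thin [array([ 627., -100.,    4.]), array([ 577., -109.,    4.])] butt [array([ 659., -279.,   50.]), array([ 613., -286.,   50.])]
handle [array([ 462., -316.,  122.]), array([ 341., -282.,  122.])]
scoop lip [array([ 489., -212.,   44.]), array([ 373., -174.,   20.])] back [array([ 437., -394.,   50.]), array([ 316., -357.,   50.])]
pointer [673.   6.  60.]
```

step_arm(
  targets=[
    [1,[0,6,0],0],
    [1,[0,6,0],0],
    [1,[0,6,0],0],
    [1,[0,6,0],0],
    [1,[0,6,0],0],
    [1,[0,6,0],0],
    [1,[0,6,0],0],
    [1,[0,6,0],0],
  ],
)

```text
time_s: 2.1
tool_pos: [279.2, 961.9, 236.7]
tcp_rot: [2.735, -0.038, 2.842]
force: [-0.3, -0.4, 0.5]
gripper_width: 1.0
gripper_force: 0.0
```

step_arm(
  targets=[
    [1,[0,-6,0],0],
    [1,[0,-6,0],0],
    [1,[0,-6,0],0],
    [1,[0,-6,0],0],
  ],
)

```text
time_s: 2.6
tool_pos: [233.2, 828.0, 177.1]
tcp_rot: [2.723, -0.039, 2.843]
force: [-0.3, 2.5, 1.1]
gripper_width: 0.999
gripper_force: 0.0
```

Run:
```python
from h import *
s=status.sense();print(s['joint_pos'].round(3),s['tool_pos'],s['tcp_rot'])
```

```text
[-1.971  1.09   1.47   1.238 -1.333  1.296  0.548] [233.21471972 828.00376694 177.06493718] [ 2.72261085 -0.03882585  2.84267958]
```

step_arm(
  targets=[
    [1,[0,-3,-5],0],
    [1,[0,-3,-5],0],
    [1,[0,-5.4,-2.5],0],
    [1,[0,-5.4,-2.5],0],
    [1,[0,-5.4,-2.5],0],
    [1,[0,-5.4,-2.5],0],
  ],
)

```text
time_s: 3.35
tool_pos: [156.2, 563.6, 228.9]
tcp_rot: [2.826, -0.051, 2.803]
force: [-0.2, -1.0, -4.3]
gripper_width: 0.997
gripper_force: 0.0
```

```bash
cat >> h.py <<'E'
def st():
    s=status.sense();R=Ro.from_euler('xyz',s['tcp_rot']).as_matrix()
    z=R[:,2];x=R[:,0]
    print('t',round(s['time_s'],1),'q',s['joint_pos'].round(2),'p',s['tool_pos'].round(1),'rot',s['tcp_rot'].round(3),'z',z.round(3),'tilt',np.degrees(np.arccos(-z[2])).round(1),'az',np.degrees(np.arctan2(z[1],z[0])).round(0),'F',s['force'].round(1),'g',round(s['gripper_width'],3),round(s['gripper_force'],1))
    return s,R
def go(tgt,n=1,yaw=None):
    "tool-frame shift to world target, cm, per row"
    s,R=st();d=R.T@(np.array(tgt)-s['tool_pos'])/10
    print('shift',d.round(2),'per row',(d/n).round(2),'norm',np.linalg.norm(d/n).round(2))
    if yaw is not None: # yaw of tool x axis
        a=np.arctan2(R[1,0],R[0,0]);e=(a-yaw+np.pi/2)%np.pi-np.pi/2
        print('turn',round(e,3),'alt',round(e-np.sign(e)*np.pi,3))
    return d
E
python3 - <<'E'
from h import *
st()
E
```

```text
t 3.4 q [-2.57  0.13  1.34  1.84 -0.21  0.96  0.07] p [156.2 563.6 228.9] rot [ 2.826 -0.051  2.803] z [ 0.057  0.309 -0.949] tilt 18.3 az 79.0 F [-0.2 -1.  -4.3] g 0.997 0.0
```

step_arm(
  targets=[
    [1,[0,-5.7,-2],0],
    [1,[0,-5.7,-2],0],
    [1,[0,-5.7,-2],0],
  ],
)

```text
time_s: 3.72
tool_pos: [118.1, 459.9, 224.5]
tcp_rot: [2.867, -0.08, 2.8]
force: [-0.0, 0.9, 1.0]
gripper_width: 0.998
gripper_force: 0.0
```

Run:
```python
from h import *
st()
```

```text
t 3.7 q [-2.09 -0.23  0.64  2.03  0.14  1.01 -0.29] p [118.1 459.9 224.5] rot [ 2.867 -0.08   2.8  ] z [ 0.018  0.281 -0.959] tilt 16.4 az 86.0 F [-0.   0.9  1. ] g 0.998 0.0
```

step_arm(
  targets=[
    [1,[0,-5.8,-1.7],0],
    [1,[0,-5.8,-1.7],0],
    [1,[0,-5.8,-1.7],0],
  ],
)

```text
time_s: 4.1
tool_pos: [110.9, 429.5, 233.8]
tcp_rot: [2.859, -0.093, 2.802]
force: [0.0, -0.6, 0.2]
gripper_width: 1.001
gripper_force: 0.0
```

Run:
```python
from h import *
st()
```

```text
t 4.1 q [-1.46 -0.24  0.1   2.07 -0.03  1.02 -0.13] p [110.9 429.5 233.8] rot [ 2.859 -0.093  2.802] z [ 0.009  0.292 -0.956] tilt 17.0 az 88.0 F [ 0.  -0.6  0.2] g 1.001 0.0
```

step_arm(
  targets=[
    [1,[0,-5.8,-1.7],0],
    [1,[0,-5.8,-1.7],0],
    [1,[0,-5.8,-1.7],0],
    [1,[0,-5.8,-1.7],0],
    [1,[0,-5.8,-1.7],0],
  ],
)

```text
time_s: 4.72
tool_pos: [77.3, 366.8, 178.9]
tcp_rot: [2.993, -0.104, 2.789]
force: [1.1, -0.0, 0.3]
gripper_width: 0.999
gripper_force: 0.0
```

Run:
```python
from h import *
st()
```

```text
t 4.7 q [-1.22 -0.25 -0.12  2.18 -0.13  1.06 -0.08] p [ 77.3 366.8 178.9] rot [ 2.993 -0.104  2.789] z [-0.045  0.175 -0.984] tilt 10.4 az 104.0 F [ 1.1 -0.   0.3] g 0.999 0.0
```

step_arm(
  targets=[
    [1,[0,-6,-1.5],0],
    [1,[0,-6,-1.5],0],
    [1,[0,-6,-1.5],0],
    [1,[0,-6,-1.5],0],
  ],
)

```text
time_s: 5.22
tool_pos: [37.7, 305.5, 135.1]
tcp_rot: [3.14, -0.121, 2.779]
force: [1.8, -0.7, 1.8]
gripper_width: 0.998
gripper_force: 0.0
```

Run:
```python
from h import *
st()
```

```text
t 5.2 q [-1.22 -0.25 -0.16  2.27 -0.18  1.1  -0.09] p [ 37.7 305.5 135.1] rot [ 3.14  -0.121  2.779] z [-0.113  0.044 -0.993] tilt 7.0 az 159.0 F [ 1.8 -0.7  1.8] g 0.998 0.0
```

Run:
```python
from h import *
go([170,400,330],4);go([500,0,330],9);go([780,-270,330],7)
s,R=st();print(R.T@np.array([280,-270,0])/70,R.T@np.array([330,-400,0])/90)
```

```text
t 5.2 q [-1.22 -0.25 -0.16  2.27 -0.18  1.1  -0.09] p [ 37.7 305.5 135.1] rot [ 3.14  -0.121  2.779] z [-0.113  0.044 -0.993] tilt 7.0 az 159.0 F [ 1.8 -0.7  1.8] g 0.998 0.0
shift [ -6.59  13.56 -20.42] per row [-1.65  3.39 -5.11] norm 6.35
t 5.2 q [-1.22 -0.25 -0.16  2.27 -0.18  1.1  -0.09] p [ 37.7 305.5 135.1] rot [ 3.14  -0.121  2.779] z [-0.113  0.044 -0.993] tilt 7.0 az 159.0 F [ 1.8 -0.7  1.8] g 0.998 0.0
shift [-51.3  -12.13 -25.92] per row [-5.7  -1.35 -2.88] norm 6.53
t 5.2 q [-1.22 -0.25 -0.16  2.27 -0.18  1.1  -0.09] p [ 37.7 305.5 135.1] rot [ 3.14  -0.121  2.779] z [-0.113  0.044 -0.993] tilt 7.0 az 159.0 F [ 1.8 -0.7  1.8] g 0.998 0.0
shift [-86.79 -27.44 -30.27] per row [-12.4   -3.92  -4.32] norm 13.7
t 5.2 q [-1.22 -0.25 -0.16  2.27 -0.18  1.1  -0.09] p [ 37.7 305.5 135.1] rot [ 3.14  -0.121  2.779] z [-0.113  0.044 -0.993] tilt 7.0 az 159.0 F [ 1.8 -0.7  1.8] g 0.998 0.0
[-5.07022687 -2.18708159 -0.62211301] [-4.96758259 -2.85443896 -0.61059995]
```

step_arm(
  targets=[
    [1,[-1.6,3.4,-5],0],
    [1,[-1.6,3.4,-5],0],
    [1,[-1.6,3.4,-5],0],
    [1,[-1.6,3.4,-5],0],
  ],
)

```text
time_s: 5.72
tool_pos: [166.3, 403.8, 327.8]
tcp_rot: [3.139, -0.127, 2.787]
force: [0.2, 0.7, 0.2]
gripper_width: 0.999
gripper_force: 0.0
```

step_arm(
  targets=[
    [1,[-5,-2.9,-0.6],0],
    [1,[-5,-2.9,-0.6],0],
    [1,[-5,-2.9,-0.6],0],
    [1,[-5,-2.9,-0.6],0],
    [1,[-5,-2.9,-0.6],0],
    [1,[-5,-2.9,-0.6],0],
    [1,[-5,-2.9,-0.6],0],
    [1,[-5,-2.9,-0.6],0],
  ],
)

```text
time_s: 6.72
tool_pos: [463.4, 44.5, 322.5]
tcp_rot: [3.139, -0.127, 2.788]
force: [1.6, 0.5, 0.0]
gripper_width: 1.001
gripper_force: 0.0
```

Run:
```python
from h import *
go([760,-280,330],7)
```

```text
t 6.7 q [-0.7   0.1   0.65  1.55 -0.11  1.63  1.16] p [463.4  44.5 322.5] rot [ 3.139 -0.127  2.788] z [-0.118  0.047 -0.992] tilt 7.3 az 158.0 F [1.6 0.5 0. ] g 1.001 0.0
shift [-38.65 -20.16  -5.76] per row [-5.52 -2.88 -0.82] norm 6.28
```

step_arm(
  targets=[
    [1,[-5.2,-2.8,-0.8],0],
    [1,[-5.2,-2.8,-0.8],0],
    [1,[-5.2,-2.8,-0.8],0],
    [1,[-5.2,-2.8,-0.8],0],
    [1,[-5.2,-2.8,-0.8],0],
    [1,[-5.2,-2.8,-0.8],0],
    [1,[-5.2,-2.8,-0.8],0],
  ],
)

```text
time_s: 7.6
tool_pos: [717.3, -230.1, 315.3]
tcp_rot: [-3.119, -0.132, 2.805]
force: [2.5, 2.8, -2.5]
gripper_width: 0.997
gripper_force: 0.0
```

Run:
```python
from h import *
s,R=st();p=s['tool_pos'];go(p+[60,-22,0])
```

```text
t 7.6 q [ 0.18  0.93  0.44  0.36 -0.34  2.02  1.58] p [ 717.3 -230.1  315.3] rot [-3.119 -0.132  2.805] z [-0.132  0.022 -0.991] tilt 7.7 az 170.0 F [ 2.5  2.8 -2.5] g 0.997 0.0
t 7.6 q [ 0.18  0.93  0.44  0.36 -0.34  2.02  1.58] p [ 717.3 -230.1  315.3] rot [-3.119 -0.132  2.805] z [-0.132  0.022 -0.991] tilt 7.7 az 170.0 F [ 2.5  2.8 -2.5] g 0.997 0.0
shift [-6.33 -0.12 -0.84] per row [-6.33 -0.12 -0.84] norm 6.39
```

step_arm(
  targets=[
    [1,[-6,-0.1,-0.8],0],
    [1,[-6,-0.1,-0.8],0],
    [1,[-6,-0.1,-0.8],0],
  ],
)

```text
time_s: 7.98
tool_pos: [754.0, -249.9, 289.9]
tcp_rot: [-3.138, -0.084, 2.79]
force: [-0.3, 0.1, 0.7]
gripper_width: 1.0
gripper_force: 0.0
```

Run:
```python
from h import *
st()
```

```text
t 8.0 q [ 0.19  1.1   1.23  0.19 -1.14  2.05  1.61] p [ 754.  -249.9  289.9] rot [-3.138 -0.084  2.79 ] z [-0.08   0.026 -0.996] tilt 4.8 az 162.0 F [-0.3  0.1  0.7] g 1.0 0.0
```

step_arm(
  targets=[
    [1,[-6,-0.1,-0.8],0],
    [1,[-6,-0.1,-0.8],0],
  ],
)

```text
time_s: 8.22
tool_pos: [760.3, -260.5, 283.3]
tcp_rot: [-3.126, -0.066, 2.785]
force: [0.1, -0.4, 0.4]
gripper_width: 1.001
gripper_force: 0.0
```

Run:
```python
from h import *
st()
```

```text
t 8.2 q [ 0.2   1.14  1.54  0.18 -1.44  2.05  1.62] p [ 760.3 -260.5  283.3] rot [-3.126 -0.066  2.785] z [-0.068  0.009 -0.998] tilt 3.9 az 173.0 F [ 0.1 -0.4  0.4] g 1.001 0.0
```

step_arm(
  targets=[
    [1,[-6,-0.1,-0.4],0],
    [1,[-6,-0.1,-0.4],0],
  ],
)

```text
time_s: 8.48
tool_pos: [759.8, -261.9, 280.0]
tcp_rot: [-3.135, -0.071, 2.79]
force: [0.4, -0.1, 0.0]
gripper_width: 1.0
gripper_force: 0.0
```

Run:
```python
from h import *
st()
```

```text
t 8.5 q [ 0.21  1.14  1.53  0.18 -1.43  2.05  1.63] p [ 759.8 -261.9  280. ] rot [-3.135 -0.071  2.79 ] z [-0.069  0.018 -0.997] tilt 4.1 az 165.0 F [ 0.4 -0.1  0. ] g 1.0 0.0
```

Run:
```python
from h import *
go([628,-230,230],3,1.76)
```

```text
t 8.5 q [ 0.21  1.14  1.53  0.18 -1.43  2.05  1.63] p [ 759.8 -261.9  280. ] rot [-3.135 -0.071  2.79 ] z [-0.069  0.018 -0.997] tilt 4.1 az 165.0 F [ 0.4 -0.1  0. ] g 1.0 0.0
shift [13.08 -1.5   5.96] per row [ 4.36 -0.5   1.99] norm 4.82
turn 1.03 alt -2.112
```

step_arm(
  targets=[
    [1,[4.4,-0.5,2],0],
    [1,[4.4,-0.5,2],0],
    [1,[4.4,-0.5,2],0],
    [1,[0,0,0],0.17],
    [1,[0,0,0],0.17],
    [1,[0,0,0],0.17],
    [1,[0,0,0],0.17],
    [1,[0,0,0],0.17],
  ],
)

```text
time_s: 9.48
tool_pos: [677.9, -241.8, 250.2]
tcp_rot: [-3.103, -0.029, 1.928]
force: [0.3, -0.4, 1.1]
gripper_width: 1.001
gripper_force: 0.0
```

step_arm(
  targets=[
    [1,[0,0,0],0.17],
    [1,[0,0,0],0],
  ],
)

```text
time_s: 9.72
tool_pos: [677.9, -242.1, 250.4]
tcp_rot: [-3.099, -0.021, 1.765]
force: [0.5, -0.2, -0.4]
gripper_width: 1.003
gripper_force: 0.0
```

Run:
```python
from h import *
s,R=st();w=shot('wrist');
t=shot('top')
a=cv2.resize(w['im'],(640,480));cv2.imwrite('pics/w1.png',a[...,::-1]);print(w['t'],w['R'],w['K'])
```

```text
t 9.7 q [-0.23  1.05  1.53  0.97 -1.08  1.87  0.99] p [ 677.9 -242.1  250.4] rot [-3.099 -0.021  1.765] z [-0.046  0.012 -0.999] tilt 2.7 az 165.0 F [ 0.5 -0.2 -0.4] g 1.003 0.0
[ 668.99984329 -165.11663154  394.86083263] [-0.29562583  0.04238911  0.19566034] [[298.96801557   0.         251.57851558]
 [  0.         298.96801557 193.44047694]
 [  0.           0.           1.        ]]
```

View pics/w1.png

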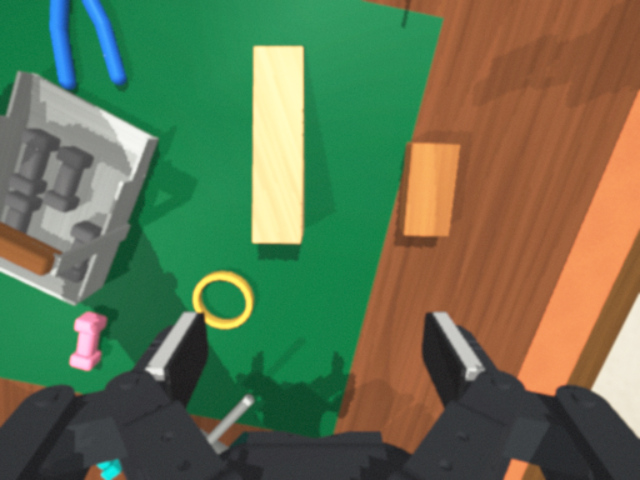

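```bash
cat >> h.py <<'E'
def ray(s,u,v,z):
    K=s['K'];R=Ro.from_euler('xyz',s['R']).as_matrix()
    r=R@np.array([(u-K[0,2])/K[0,0],-(v-K[1,2])/K[1,1],-1]);return s['t']+r*(z-s['t'][2])/r[2]
E
python3 - <<'E'
from h import *
w=load('wrist');W=cloud(w)
q=lambda u,v,z:ray(w,u/1.25,v/1.25,z)
A=(q(254,46,4)+q(303,46,4))/2;B=(q(252,244,50)+q(302,244,50))/2
print(A,B,A-B,np.degrees(np.arctan2(*(A-B)[1::-1])))
for u,v in((278,60),(278,150),(278,235),(330,150)):print(W[int(v/1.25),int(u/1.25)])
E
```

```text
[ 604.78343633 -102.10855201    4.        ] [ 639.79790368 -280.82858098   50.        ] [-35.01446735 178.72002897 -46.        ] 101.08487000832051
[ 606.56746816 -114.71582232    8.07255184]
[ 622.87661723 -194.8375865    28.34355867]
[ 638.79436046 -271.8942638    49.50596602]
[ 672.42153637 -186.43967305    0.74343261]
```

Run:
```python
from h import *
go([636,-261,90],4);go([636,-261,14],5)
```

```text
t 9.8 q [-0.23  1.05  1.53  0.97 -1.08  1.87  1.  ] p [ 677.8 -242.4  250.7] rot [-3.099 -0.02   1.767] z [-0.046  0.011 -0.999] tilt 2.7 az 166.0 F [ 0.1 -0.4  0.8] g 0.998 0.0
shift [-1.33 -3.76 16.22] per row [-0.33 -0.94  4.05] norm 4.18
t 9.8 q [-0.23  1.05  1.53  0.97 -1.08  1.87  1.  ] p [ 677.8 -242.4  250.7] rot [-3.099 -0.02   1.767] z [-0.046  0.011 -0.999] tilt 2.7 az 166.0 F [ 0.1 -0.4  0.8] g 0.998 0.0
shift [-1.49 -3.44 23.81] per row [-0.3  -0.69  4.76] norm 4.82
```

step_arm(
  targets=[
    [1,[-0.4,-0.9,4],0],
    [1,[-0.4,-0.9,4],0],
    [1,[-0.4,-0.9,4],0],
    [1,[-0.3,-0.7,4],0],
    [1,[0,0,2.5],0],
    [1,[0,0,2.5],0],
    [1,[0,0,2.6],0],
    [1,[0,0,0],0],
  ],
)

```text
time_s: 10.82
tool_pos: [635.7, -261.1, 14.2]
tcp_rot: [-3.096, -0.02, 1.763]
force: [-0.1, 0.2, -0.2]
gripper_width: 0.998
gripper_force: 0.0
```

Run:
```python
from h import *
go([636,-261,14])
```

```text
t 10.8 q [-0.34  1.25  1.42  1.39 -1.19  1.53  1.2 ] p [ 635.7 -261.1   14.2] rot [-3.096 -0.02   1.763] z [-0.049  0.011 -0.999] tilt 2.9 az 167.0 F [-0.1  0.2 -0.2] g 0.998 0.0
shift [0.01 0.03 0.02] per row [0.01 0.03 0.02] norm 0.04
```

step_arm(
  targets=[
    [0.3,[0,0,0],0],
    [0.3,[0,0,0],0],
    [0.3,[0,0,0],0],
    [0.3,[0,0,0],0],
  ],
)

```text
time_s: 11.32
tool_pos: [636.8, -262.6, 18.4]
tcp_rot: [-3.1, -0.017, 1.762]
force: [-0.7, -0.7, 6.5]
gripper_width: 0.527
gripper_force: 62.8
```

Run:
```python
from h import *
s,R=st();p=s['tool_pos'];go([589.5,-215,p[2]],3,1.621)
```

```text
t 11.3 q [-0.34  1.24  1.43  1.39 -1.19  1.53  1.2 ] p [ 636.8 -262.6   18.4] rot [-3.1   -0.017  1.762] z [-0.044  0.008 -0.999] tilt 2.6 az 169.0 F [-0.7 -0.7  6.5] g 0.527 62.8
t 11.3 q [-0.34  1.24  1.43  1.39 -1.19  1.53  1.2 ] p [ 636.8 -262.6   18.4] rot [-3.1   -0.017  1.762] z [-0.044  0.008 -0.999] tilt 2.6 az 169.0 F [-0.7 -0.7  6.5] g 0.527 62.8
shift [ 5.57 -3.73  0.25] per row [ 1.86 -1.24  0.08] norm 2.24
turn 0.141 alt -3.0
```

step_arm(
  targets=[
    [0.3,[1.9,-1.2,-0.1],0],
    [0.3,[1.9,-1.2,0],0],
    [0.3,[1.8,-1.3,0],0],
    [0.3,[0,0,0],0.14],
    [0.3,[0,0,0],0],
  ],
)

```text
time_s: 11.95
tool_pos: [589.5, -213.7, 20.4]
tcp_rot: [-3.096, -0.012, 1.624]
force: [0.1, -0.3, -1.7]
gripper_width: 0.53
gripper_force: 61.4
```

Run:
```python
from h import *
s,R=st();w=shot('wrist');cv2.imwrite('pics/w2.png',cv2.resize(w['im'],(768,576),interpolation=cv2.INTER_CUBIC)[...,::-1])
```

```text
t 11.9 q [-0.49  1.21  1.47  1.59 -1.18  1.5   1.11] p [ 589.5 -213.7   20.4] rot [-3.096 -0.012  1.624] z [-0.046  0.01  -0.999] tilt 2.7 az 168.0 F [ 0.1 -0.3 -1.7] g 0.53 61.4
```

View pics/w2.png

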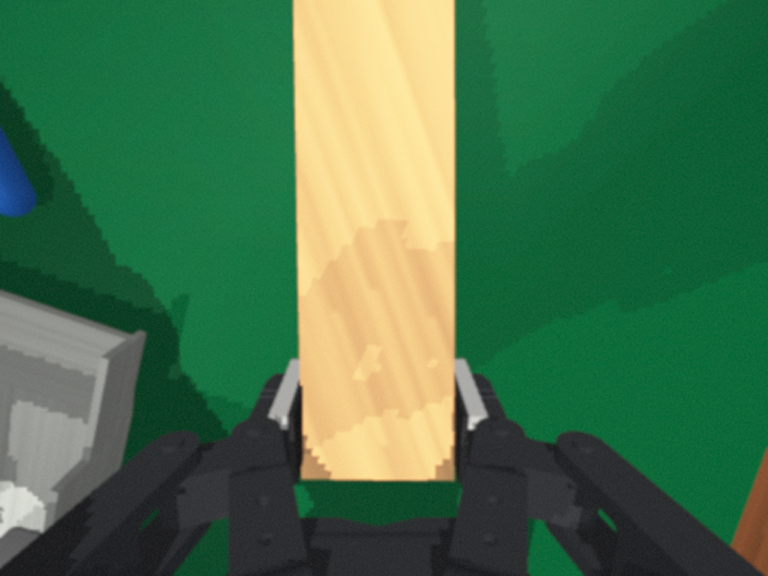

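step_arm(
  targets=[
    [0.3,[1.8,0,0.15],0],
    [0.3,[1.8,0,0],0],
    [0.3,[1.8,0,0],0],
    [0.3,[1.8,0,0],0],
    [0.3,[1.8,0,0],0],
    [0.3,[1.8,0,0],0],
    [0.3,[1.8,0,0],0],
    [0.3,[1.8,0,0],0],
  ],
)

```text
time_s: 13.0
tool_pos: [581.5, -71.4, 20.8]
tcp_rot: [-3.097, -0.008, 1.621]
force: [0.1, -7.1, -3.5]
gripper_width: 0.531
gripper_force: 61.9
```

Run:
```python
from h import *
s,R=st();w=shot('wrist');shot('scene');shot('top')
a=cv2.resize(w['im'],(512,384),interpolation=cv2.INTER_CUBIC)
b=cv2.resize(load('scene')['im'][120:240,240:400],(512,384),interpolation=cv2.INTER_CUBIC)
cv2.imwrite('pics/w3.png',np.vstack([a,b])[...,::-1][:, :][: 768]) if 0 else cv2.imwrite('pics/w3.png',cv2.resize(np.hstack([a,b]),(800,300))[...,::-1])
```

```text
t 13.0 q [-0.79  1.19  1.5   1.71 -1.17  1.49  0.93] p [581.5 -71.4  20.8] rot [-3.097 -0.008  1.621] z [-0.045  0.006 -0.999] tilt 2.6 az 172.0 F [ 0.1 -7.1 -3.5] g 0.531 61.9
```

View pics/w3.png

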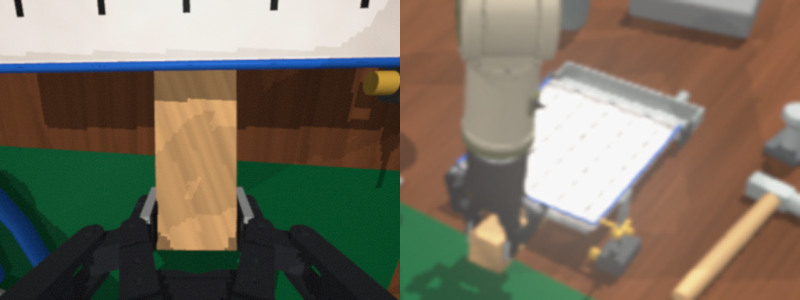

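Run:
```python
from h import *
for n in('wrist','scene','top'):
    s=load(n);W=cloud(s);im=s['im'].astype(int)
    y=(im[...,0]>150)&(im[...,1]>100)&(im[...,2]<90)&(np.linalg.norm(W[...,:2]-[690,7],axis=-1)<60)
    b=(im[...,2]>120)&(im[...,0]<90)&(W[...,1]<60)&(W[...,1]>-30)&(W[...,0]>430)
    print(n,'yellow');
    for v,u in list(np.argwhere(y))[::max(1,y.sum()//25)]:print((u,v),W[v,u].round(1))
    print('rim',b.sum(),[(W[b][k]).round(1) for k in range(0,b.sum(),max(1,b.sum()//12))])
s=load('scene');c=s['im'][195:235,295:345];cv2.imwrite('pics/c3.png',cv2.resize(c,None,fx=14,fy=14,interpolation=cv2.INTER_CUBIC)[...,::-1])
```

```text
wrist yellow
(np.int64(485), np.int64(91)) [685.4  16.3  12.9]
(np.int64(485), np.int64(92)) [685.4  15.8  13. ]
(np.int64(483), np.int64(93)) [683.8  15.3  14.3]
(np.int64(506), np.int64(93)) [693.6  15.7  15. ]
(np.int64(503), np.int64(94)) [692.3  15.3  15. ]
(np.int64(500), np.int64(95)) [690.6  14.7  15.8]
(np.int64(496), np.int64(96)) [688.2  14.2  16.9]
(np.int64(493), np.int64(97)) [686.7  13.6  17.2]
(np.int64(489), np.int64(98)) [684.8  13.1  17.6]
(np.int64(485), np.int64(99)) [683.4  12.6  17.4]
(np.int64(508), np.int64(99)) [694.2  13.2  16.3]
(np.int64(504), np.int64(100)) [691.3  12.6  18.1]
(np.int64(500), np.int64(101)) [689.2  12.1  18.8]
(np.int64(496), np.int64(102)) [686.9  11.5  19.7]
(np.int64(492), np.int64(103)) [685.4  11.   19.5]
(np.int64(488), np.int64(104)) [685.3  10.5  17.4]
(np.int64(511), np.int64(104)) [694.   11.   19.3]
(np.int64(507), np.int64(105)) [692.6  10.5  19. ]
(np.int64(503), np.int64(106)) [691.5  10.   18.4]
(np.int64(499), np.int64(107)) [690.1   9.5  17.9]
(np.int64(494), np.int64(108)) [687.5   8.9  18.7]
(np.int64(490), np.int64(10
[... 1145 characters left out ...]
.800e+00  7.000e-01]
(np.int64(330), np.int64(233)) [ 7.42e+02 -5.00e-01 -2.00e+00]
(np.int64(331), np.int64(233)) [746.4  -2.8   2.7]
(np.int64(332), np.int64(233)) [7.482e+02 6.000e-01 8.000e-01]
(np.int64(328), np.int64(234)) [739.5  -8.7  -1.1]
(np.int64(329), np.int64(234)) [743.4  -9.9   2.3]
(np.int64(330), np.int64(234)) [744.3  -4.6  -1.7]
(np.int64(331), np.int64(234)) [745.1   1.   -5.9]
(np.int64(327), np.int64(235)) [ 7.393e+02 -1.460e+01 -7.000e-01]
(np.int64(328), np.int64(235)) [741.3 -11.8  -1.9]
(np.int64(329), np.int64(235)) [745.2 -12.9   1.5]
(np.int64(327), np.int64(236)) [741.3 -18.   -1.1]
(np.int64(328), np.int64(236)) [743.8 -16.1  -1.2]
rim 0 []
top yellow
rim 0 []
```

View pics/c3.png

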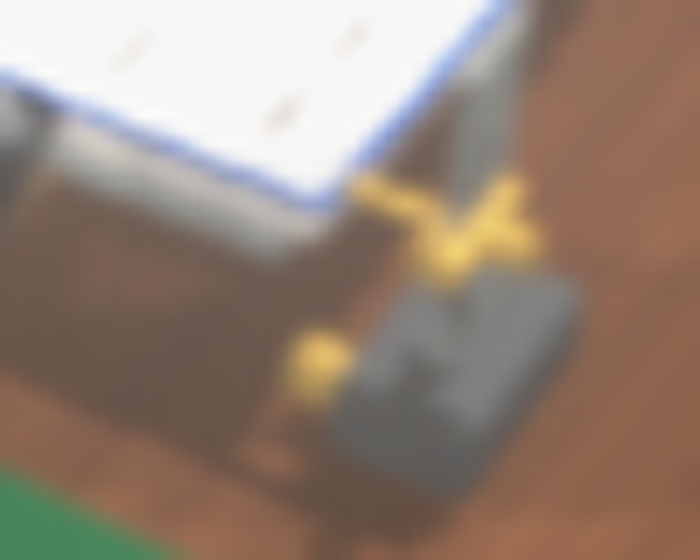

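Run:
```python
from h import *
s=load('scene');W=cloud(s)
for v in range(205,213):
    print(v,[tuple(W[v,u].round(0).astype(int)) if not np.isnan(W[v,u,0]) else None for u in range(317,334,2)])
print([s['im'][208,u] for u in range(317,334,2)])
print('z if x=677..:',[ray(s,320.7,208.2,z).round(0) for z in(55,60,65,70)], 'corner',[ray(s,317.9,209.6,z).round(0) for z in(50,53,56)])
def proj(s,P):
    R=Ro.from_euler('xyz',s['R']).as_matrix();c=R.T@(np.array(P)-s['t']);K=s['K'];return K[0,0]*c[0]/-c[2]+K[0,2],-K[1,1]*c[1]/-c[2]+K[1,2]
t=load('top')
print(((np.array(proj(t,[690,10,18]))-[145,110])*3.45).round(0),((np.array(proj(t,[676,8,60]))-[145,110])*3.45).round(0))
```

```text
205 [(np.int64(664), np.int64(45), np.int64(41)), (np.int64(668), np.int64(51), np.int64(39)), (np.int64(682), np.int64(38), np.int64(56)), (np.int64(678), np.int64(59), np.int64(38)), (np.int64(665), np.int64(100), np.int64(0)), (np.int64(670), np.int64(105), np.int64(0)), (np.int64(718), np.int64(18), np.int64(91)), (np.int64(717), np.int64(36), np.int64(77)), (np.int64(688), np.int64(112), np.int64(4))]
206 [(np.int64(668), np.int64(38), np.int64(44)), (np.int64(673), np.int64(42), np.int64(44)), (np.int64(683), np.int64(35), np.int64(55)), (np.int64(663), np.int64(90), np.int64(2)), (np.int64(668), np.int64(95), np.int64(1)), (np.int64(674), np.int64(97), np.int64(3)), (np.int64(717), np.int64(22), np.int64(83)), (np.int64(716), np.int64(38), np.int64(71)), (np.int64(689), np.int64(111), np.int64(1))]
207 [(np.int64(669), np.int64(37), np.int64(41)), (np.int64(680), np.int64(28), np.int64(54)), (np.int64(680), np.int64(43), np.int64(43)), (np.int64(667), np.int64(82), np.int64(6)), (np.int64(670), np.int64(92), np.int64(0)), (np.int64(713), np.int64(17), np.int64(80)), (np.int64(
[... 2031 characters left out ...]
int64(721), np.int64(19), np.int64(62)), (np.int64(726), np.int64(22), np.int64(62)), (np.int64(730), np.int64(28), np.int64(60))]
[array([212, 218, 234], dtype=uint8), array([173, 168, 173], dtype=uint8), array([205, 172, 114], dtype=uint8), array([175, 143,  96], dtype=uint8), array([148, 121,  92], dtype=uint8), array([135, 124, 115], dtype=uint8), array([161, 146, 121], dtype=uint8), array([217, 177, 110], dtype=uint8), array([151, 113,  89], dtype=uint8)]
z if x=677..: [array([688.,  25.,  55.]), array([690.,  21.,  60.]), array([693.,  16.,  65.]), array([695.,  11.,  70.])] corner [array([682.,  20.,  50.]), array([683.,  17.,  53.]), array([685.,  14.,  56.])]
[330. 139.] [330. 140.]
```

step_arm(
  targets=[
    [0.3,[0.8,0,0],0],
    [0.3,[0.8,0,0],0],
    [0.3,[0.8,0,0],0],
    [0.3,[0,0,0],0],
  ],
)

```text
time_s: 13.65
tool_pos: [580.3, -46.7, 20.5]
tcp_rot: [-3.096, -0.012, 1.622]
force: [0.2, -2.1, -5.1]
gripper_width: 0.532
gripper_force: 61.6
```

```bash
cat >> h.py <<'E'
def rim(W,im,y0=-30,y1=60):
    im=im.astype(int)
    b=(im[...,2]>110)&(im[...,0]<100)&(im[...,2]-im[...,0]>60)&(W[...,1]>y0)&(W[...,1]<y1)&(W[...,0]>430)&(W[...,2]>30)
    z=W[b]; return z
E
python3 - <<'E'
from h import *
s,R=st();w=shot('wrist');W=cloud(w);z=rim(W,w['im'])
for a in range(450,700,40):
    q=z[(z[:,0]>a)&(z[:,0]<a+40)]
    if len(q)>5:print(a,len(q),np.percentile(q[:,2],[10,50,90]).round(1),np.median(q[:,1]).round(1))
E
```

```text
t 13.7 q [-0.83  1.19  1.5   1.72 -1.17  1.49  0.9 ] p [580.3 -46.7  20.5] rot [-3.096 -0.012  1.622] z [-0.046  0.009 -0.999] tilt 2.7 az 169.0 F [ 0.2 -2.1 -5.1] g 0.532 61.6
450 90 [58.3 59.5 60.1] 7.8
490 1144 [58.6 59.5 60.3] 9.3
530 1119 [58.7 59.5 60.4] 11.9
570 1209 [58.6 59.5 60.4] 14.5
610 1186 [58.7 59.5 60.5] 17.2
650 540 [58.6 59.5 60.4] 19.0
```

step_arm(
  targets=[
    [1,[0,0,0],0],
    [1,[0,0,0],0],
    [1,[0,0,0],0],
    [1,[0,0,0],0],
    [1,[0,0,-2.5],0],
    [1,[0,0,-2.5],0],
  ],
)

```text
time_s: 14.45
tool_pos: [582.6, -46.8, 71.1]
tcp_rot: [-3.095, -0.012, 1.623]
force: [-0.1, 0.5, 0.6]
gripper_width: 0.998
gripper_force: 0.0
```

Run:
```python
from h import *
go([690,-110,75],3)
```

```text
t 14.4 q [-0.83  1.1   1.52  1.67 -1.07  1.52  0.86] p [582.6 -46.8  71.1] rot [-3.095 -0.012  1.623] z [-0.047  0.009 -0.999] tilt 2.7 az 169.0 F [-0.1  0.5  0.6] g 0.998 0.0
shift [-6.86 10.36 -0.96] per row [-2.29  3.45 -0.32] norm 4.15
```

step_arm(
  targets=[
    [1,[-2.3,3.4,-0.3],0],
    [1,[-2.3,3.4,-0.3],0],
    [1,[-2.3,3.4,-0.3],0],
    [1,[0,0,0],0],
  ],
)

```text
time_s: 14.95
tool_pos: [689.4, -113.1, 74.1]
tcp_rot: [-3.096, -0.011, 1.621]
force: [-1.0, -0.2, -0.3]
gripper_width: 0.999
gripper_force: 0.0
```

Run:
```python
from h import *
s,R=st();w=shot('wrist');W=cloud(w);z=rim(W,w['im'])
for a in range(450,700,40):
    q=z[(z[:,0]>a)&(z[:,0]<a+40)]
    if len(q)>5:print(a,len(q),np.percentile(q[:,2],[10,50,90]).round(1),np.median(q[:,1]).round(1))
cv2.imwrite('pics/w4.png',cv2.resize(w['im'],(768,576),interpolation=cv2.INTER_CUBIC)[...,::-1])
```

```text
t 14.9 q [-0.54  1.16  1.42  1.31 -1.11  1.58  0.79] p [ 689.4 -113.1   74.1] rot [-3.096 -0.011  1.621] z [-0.046  0.009 -0.999] tilt 2.7 az 169.0 F [-1.  -0.2 -0.3] g 0.999 0.0
```

View pics/w4.png

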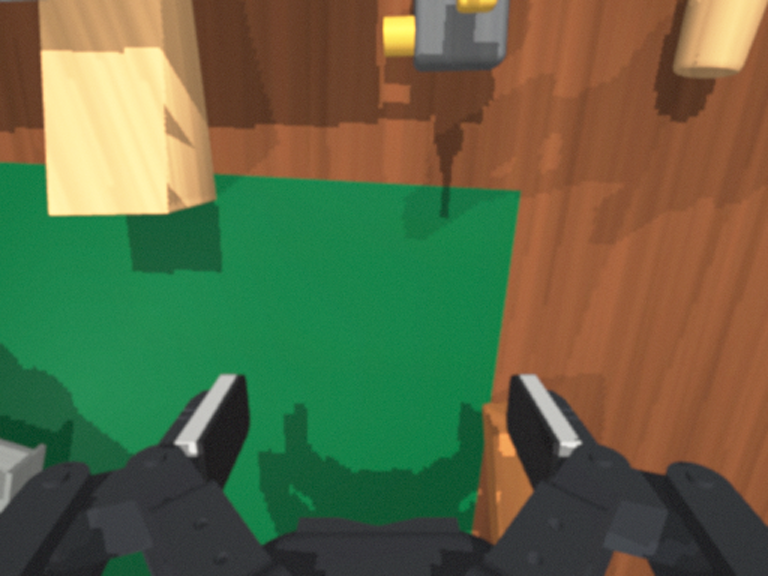

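step_arm(
  targets=[
    [1,[3,0,-1.5],0],
    [1,[3,0,-1.5],0],
    [1,[0,0,0],0],
  ],
)

```text
time_s: 15.38
tool_pos: [687.5, -46.5, 106.0]
tcp_rot: [-3.098, -0.013, 1.629]
force: [0.3, -0.6, -0.3]
gripper_width: 0.999
gripper_force: 0.0
```

Run:
```python
from h import *
s,R=st();w=shot('wrist');W=cloud(w);z=rim(W,w['im'])
for a in range(450,700,40):
    q=z[(z[:,0]>a)&(z[:,0]<a+40)]
    if len(q)>5:print(a,len(q),np.percentile(q[:,2],[10,50,90]).round(1),np.median(q[:,1]).round(1))
cv2.imwrite('pics/w5.png',cv2.resize(w['im'],(768,576),interpolation=cv2.INTER_CUBIC)[...,::-1])
im=w['im'].astype(int);y=(im[...,0]>150)&(im[...,1]>100)&(im[...,2]<90)&(W[...,2]>28)&(W[...,1]<80)&(W[...,1]>-20)
q=W[y];vu=np.argwhere(y)
o=np.argsort(q[:,0])
for k in o[::max(1,len(o)//40)]:print(vu[k][::-1],q[k].round(1))
```

```text
t 15.4 q [-0.64  1.12  1.45  1.32 -1.09  1.62  0.7 ] p [687.5 -46.5 106. ] rot [-3.098 -0.013  1.629] z [-0.045  0.011 -0.999] tilt 2.6 az 167.0 F [ 0.3 -0.6 -0.3] g 0.999 0.0
490 108 [56.8 57.8 58.7] 9.4
530 341 [57.  58.  58.9] 11.2
570 307 [57.2 58.  58.8] 13.9
610 312 [57.3 58.  58.9] 16.4
650 627 [55.1 57.1 58.6] 28.4
[ 79 143] [554.5  -6.3  34.2]
[101 143] [572.3  -4.9  36.5]
[121 142] [586.3  -3.5  34.7]
[139 142] [599.7  -2.6  34.9]
[146 161] [601.8 -17.7  28.8]
[253 113] [682.2  23.9  59.1]
[256 111] [684.   25.1  58.5]
[259 111] [685.8  25.3  58.9]
[262 111] [687.7  25.4  58.5]
[264 117] [689.2  21.9  58.6]
[267 116] [691.   22.5  57.2]
[270 115] [692.8  23.3  58.4]
[273 114] [694.6  24.   59.3]
[276 113] [696.4  24.7  59.1]
[279 112] [698.1  25.4  59.4]
[282 111] [699.9  26.1  59.4]
[284 117] [701.5  22.6  58.5]
[287 116] [703.2  23.4  59.5]
[290 116] [705.1  23.5  59.3]
[294  99] [706.3  33.5  61.9]
[294 107] [706.8  29.   61.4]
[294 114] [707.2  24.9  61.6]
[296  97] [707.4  34.7  61. ]
[296 101] [707.6  32.5  61.3]
[293 135] [707.9  12.3  61.3]
[298  87] [708.   40.4  60.8]
[298  92] [708.3  37.6  61.2]
[299  89] [708.5  39.3  63.3]
[297 110] [708.7  27.3  61.8]
[296 123] [708.9  19.7  61.7]
[298 107] [709.1  29.1  61.8]
[298 110] [709.3  27.4  61.6]
[296 134] [709.7  13.   60.9]
[305 137] [715.2  11.7  62.2]
[320 111] [722.5  27.6  62. ]
[321 117] [723.5  24.2  62.3]
[323 112] [724.4  27.1  61.7]
[324 106] [725.3  30.6  57.7]
[326 111] [726.2  27.8  61.2]
[327 106] [727.1  30.7  57.7]
[329 115] [728.   25.6  62.5]
```

View pics/w5.png

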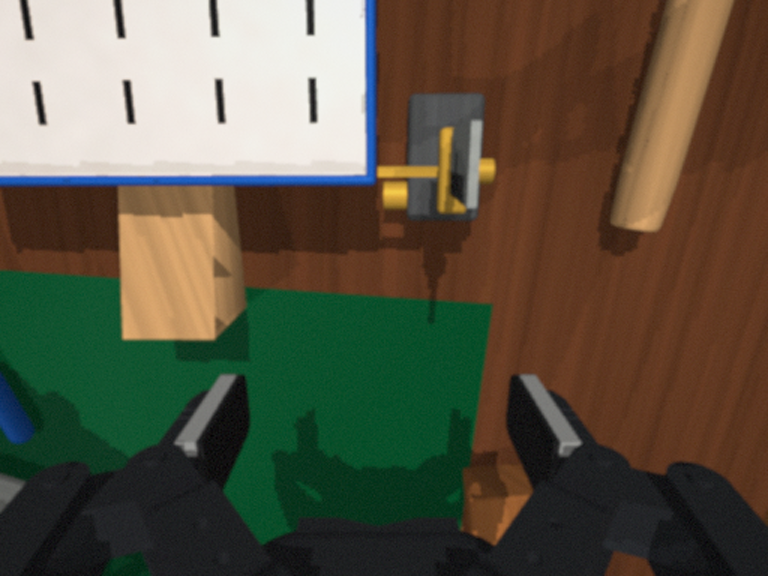

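Run:
```python
from h import *
s,R=st();go([687,-60,230],2);d=go([440,-290,240],6,2.86)
```

```text
t 15.4 q [-0.64  1.12  1.45  1.32 -1.09  1.62  0.7 ] p [686.8 -48.5 105.3] rot [-3.097 -0.013  1.626] z [-0.046  0.01  -0.999] tilt 2.7 az 167.0 F [-0.7 -1.  -0.3] g 1.004 0.0
t 15.4 q [-0.64  1.12  1.45  1.32 -1.09  1.62  0.7 ] p [686.8 -48.5 105.3] rot [-3.097 -0.013  1.626] z [-0.046  0.01  -0.999] tilt 2.7 az 167.0 F [-0.7 -1.  -0.3] g 1.004 0.0
shift [ -0.99  -0.61 -12.47] per row [-0.5  -0.3  -6.24] norm 6.26
t 15.4 q [-0.64  1.12  1.45  1.32 -1.09  1.62  0.7 ] p [686.8 -48.5 105.3] rot [-3.097 -0.013  1.626] z [-0.046  0.01  -0.999] tilt 2.7 az 167.0 F [-0.7 -1.  -0.3] g 1.004 0.0
shift [-22.58 -26.57 -12.58] per row [-3.76 -4.43 -2.1 ] norm 6.18
turn -1.234 alt 1.908
```

step_arm(
  targets=[
    [1,[-0.5,0,-6],0],
    [1,[-0.5,0,-6],0],
    [1,[-4.3,-5.2,0],0],
    [1,[-4.3,-5.2,0],0],
    [1,[-4.3,-5.2,0],0],
    [1,[-4.3,-5.2,0],0],
    [1,[-4.3,-5.2,0],0],
    [1,[0,0,0],-0.17],
  ],
)

```text
time_s: 16.42
tool_pos: [457.0, -277.6, 233.0]
tcp_rot: [-3.099, -0.021, 1.784]
force: [0.5, 1.6, 1.0]
gripper_width: 0.997
gripper_force: 0.0
```

step_arm(
  targets=[
    [1,[0,0,0],-0.18],
    [1,[0,0,0],-0.18],
    [1,[0,0,0],-0.18],
    [1,[0,0,0],-0.18],
    [1,[0,0,0],-0.18],
    [1,[0,0,0],-0.16],
    [1,[0,0,0],0],
  ],
)

```text
time_s: 17.3
tool_pos: [461.9, -273.5, 232.5]
tcp_rot: [-3.139, -0.048, 2.851]
force: [-0.1, -0.9, 0.4]
gripper_width: 1.002
gripper_force: 0.0
```

Run:
```python
from h import *
s,R=st();w=shot('wrist');cv2.imwrite('pics/w6.png',cv2.resize(w['im'],(768,576),interpolation=cv2.INTER_CUBIC)[...,::-1])
W=cloud(w);m=(W[...,2]>108)&(W[...,2]<130)&(np.linalg.norm(W[...,:2]-[400,-300],axis=-1)<110)
im=w['im'].astype(int);m&=(im[...,0]-im[...,2]>40)
q=W[m];c=q.mean(0);u=np.linalg.svd(q-c,full_matrices=False)[2][0];t=(q-c)@u
print(len(q),c,u,t.min(),t.max(),c+u*(t.min()+t.max())/2,np.degrees(np.arctan2(u[1],u[0])),np.percentile(q[:,2],[10,50,90]))
```

```text
t 17.3 q [-0.45  0.44  1.25  1.61 -0.4   1.44  2.11] p [ 461.9 -273.5  232.5] rot [-3.139 -0.048  2.851] z [-0.047  0.012 -0.999] tilt 2.8 az 166.0 F [-0.1 -0.9  0.4] g 1.002 0.0
3437 [ 398.31347452 -295.22862916  121.55621217] [ 9.57081495e-01 -2.89818844e-01 -2.23710703e-04] -59.9708902128269 68.65773833284489 [ 402.47048531 -296.4874353   121.5552405 ] -16.847111213639163 [120.17698752 122.14121959 123.15761061]
```

View pics/w6.png

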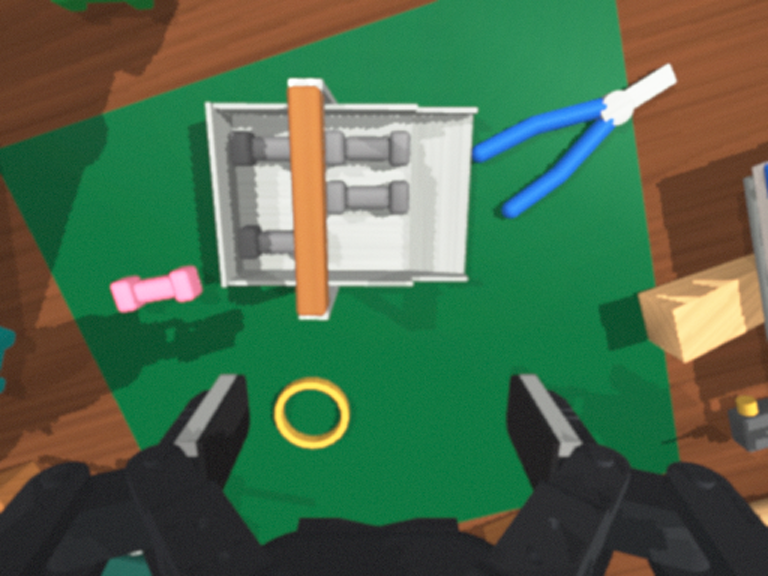

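Run:
```python
from h import *
go([402.5,-296.5,150],3,2.847);go([402.5,-296.5,90],3)
```

```text
t 17.4 q [-0.45  0.44  1.25  1.61 -0.4   1.44  2.11] p [ 462.1 -273.4  232.6] rot [-3.139 -0.048  2.849] z [-0.047  0.011 -0.999] tilt 2.7 az 166.0 F [-0.5  0.5  0.4] g 1.001 0.0
shift [ 4.64 -3.91  8.5 ] per row [ 1.55 -1.3   2.83] norm 3.48
turn 0.002 alt -3.14
t 17.4 q [-0.45  0.44  1.25  1.61 -0.4   1.44  2.11] p [ 462.1 -273.4  232.6] rot [-3.139 -0.048  2.849] z [-0.047  0.011 -0.999] tilt 2.7 az 166.0 F [-0.5  0.5  0.4] g 1.001 0.0
shift [ 4.35 -3.89 14.5 ] per row [ 1.45 -1.3   4.83] norm 5.21
```

step_arm(
  targets=[
    [1,[1.6,-1.3,2.8],0],
    [1,[1.6,-1.3,2.8],0],
    [1,[1.4,-1.3,2.9],0],
    [1,[-0.2,0,3],0],
    [1,[-0.1,0,3],0],
    [1,[0,0,0],0],
  ],
)

```text
time_s: 18.1
tool_pos: [402.2, -296.4, 88.7]
tcp_rot: [-3.138, -0.052, 2.849]
force: [0.4, -0.7, -0.2]
gripper_width: 1.002
gripper_force: 0.0
```

Run:
```python
from h import *
go([402.5,-296.5,90],1,2.847)
```

```text
t 18.1 q [-0.35  0.5   1.16  1.89 -0.48  1.14  2.28] p [ 402.2 -296.4   88.7] rot [-3.138 -0.052  2.849] z [-0.05   0.011 -0.999] tilt 3.0 az 167.0 F [ 0.4 -0.7 -0.2] g 1.002 0.0
shift [-0.03 -0.01 -0.13] per row [-0.03 -0.01 -0.13] norm 0.13
turn 0.002 alt -3.14
```

step_arm(
  targets=[
    [0,[0,0,0],0],
    [0,[0,0,0],0],
    [0,[0,0,0],0],
    [0,[0,0,0],0],
    [0,[0,0,0],0],
    [0,[0,0,0],0],
  ],
)

```text
time_s: 18.85
tool_pos: [404.3, -297.6, 90.9]
tcp_rot: [-3.137, -0.046, 2.853]
force: [0.3, -2.3, 3.4]
gripper_width: 0.198
gripper_force: 62.5
```

step_arm(
  targets=[
    [0,[0,0,-1],0],
    [0,[0,0,-2],0],
    [0,[0,0,-3],0],
    [0,[0,0,-3],0],
    [0,[0,0,-4],0],
    [0,[0,0,-4],0],
    [0,[0,0,-4],0],
    [0,[0,0,-4],0],
  ],
)

```text
time_s: 19.85
tool_pos: [414.9, -299.4, 342.4]
tcp_rot: [-3.138, -0.047, 2.852]
force: [0.3, -0.2, -6.4]
gripper_width: 0.197
gripper_force: 61.1
```

Run:
```python
from h import *
s,R=st()
A=s['tool_pos'];pts=[A,np.array([540,0,340]),np.array([470,300,340]),np.array([170,660,340])]
for a,b in zip(pts,pts[1:]):
    d=R.T@(b-a)/10;n=int(np.ceil(np.linalg.norm(d)/4.5));print(n,(d/n).round(2))
shot('scene','s7.png')
```

```text
t 19.9 q [-0.48  0.32  1.35  1.47 -0.28  1.64  2.13] p [ 414.9 -299.4  342.4] rot [-3.138 -0.047  2.852] z [-0.046  0.01  -0.999] tilt 2.7 az 167.0 F [ 0.3 -0.2 -6.4] g 0.197 61.1
8 [-0.43  4.03 -0.  ]
7 [2.18 3.82 0.09]
11 [3.54 2.36 0.16]
```

View pics/s7.png

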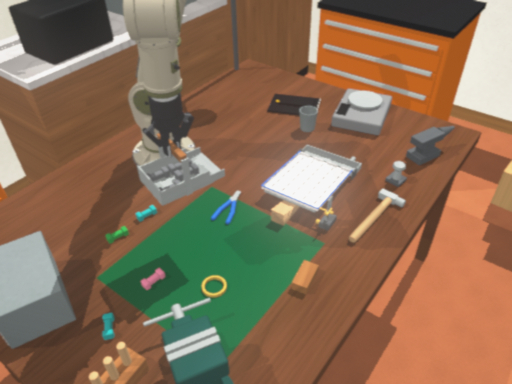

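step_arm(
  targets=[
    [0,[-0.4,4,0],0],
    [0,[-0.4,4,0],0],
    [0,[-0.4,4,0],0],
    [0,[-0.4,4,0],0],
    [0,[-0.4,4,0],0],
    [0,[-0.4,4,0],0],
    [0,[-0.4,4,0],0],
    [0,[-0.4,4,0],0],
  ],
)

```text
time_s: 20.9
tool_pos: [537.2, -0.7, 338.2]
tcp_rot: [-3.138, -0.047, 2.853]
force: [0.5, -0.2, -5.8]
gripper_width: 0.201
gripper_force: 61.2
```

step_arm(
  targets=[
    [0,[2.2,3.8,0],0],
    [0,[2.2,3.8,0],0],
    [0,[2.2,3.8,0],0],
    [0,[2.2,3.8,0],0],
    [0,[2.2,3.8,0],0],
    [0,[2.2,3.8,0],0],
    [0,[2.2,3.8,0],0],
    [0,[3.5,2.4,0],0],
  ],
)

```text
time_s: 21.9
tool_pos: [438.0, 331.3, 345.6]
tcp_rot: [-3.137, -0.046, 2.853]
force: [0.7, 0.6, -6.2]
gripper_width: 0.202
gripper_force: 61.1
```

step_arm(
  targets=[
    [0,[3.5,2.4,0],0],
    [0,[3.5,2.4,0],0],
    [0,[3.5,2.4,0],0],
    [0,[3.5,2.4,0],0],
    [0,[3.5,2.4,0],0],
    [0,[3.5,2.4,0],0],
    [0,[3.5,2.4,0],0],
    [0,[3.5,2.4,0],0],
  ],
)

```text
time_s: 22.9
tool_pos: [223.7, 594.3, 358.4]
tcp_rot: [-3.137, -0.046, 2.853]
force: [1.0, 0.4, -5.6]
gripper_width: 0.203
gripper_force: 61.2
```

Run:
```python
from h import *
s,R=st()
print(R.T@np.array([.26,.966,0]),R.T@np.array([.26,.9,-.35]))
```

```text
t 22.9 q [-1.91  0.68  1.35  1.11 -0.73  1.82  0.47] p [223.7 594.3 358.4] rot [-3.137 -0.046  2.853] z [-0.046  0.009 -0.999] tilt 2.7 az 169.0 F [ 1.   0.4 -5.6] g 0.203 61.2
[ 0.02537107  1.0000511  -0.00317835] [-0.00957739  0.93829427  0.34584987]
```

step_arm(
  targets=[
    [0,[0,4,1],0],
    [0,[0,4,1],0],
    [0,[0,4,1],0],
    [0,[0,4,0.5],0],
    [0,[0,4,0.5],0],
    [0,[0,5,0],0],
    [0,[0,5,0],0],
    [0,[0,5,0],0],
  ],
)

```text
time_s: 23.9
tool_pos: [284.0, 823.3, 270.0]
tcp_rot: [3.038, -0.038, 2.852]
force: [-0.6, 0.1, -6.2]
gripper_width: 0.2
gripper_force: 61.7
```

step_arm(
  targets=[
    [0,[0,6,0],0],
    [0,[0,6,0],0],
    [0,[0,6,0],0],
    [0,[0,6,0],0],
  ],
)

```text
time_s: 24.4
tool_pos: [298.1, 897.5, 242.2]
tcp_rot: [2.873, -0.032, 2.851]
force: [0.3, -0.4, -6.2]
gripper_width: 0.2
gripper_force: 61.7
```

Run:
```python
from h import *
s,R=st()
```

```text
t 24.4 q [-1.35  1.19  1.41  0.18 -1.4   1.65  0.1 ] p [298.1 897.5 242.2] rot [ 2.873 -0.032  2.851] z [ 0.046  0.263 -0.964] tilt 15.5 az 80.0 F [ 0.3 -0.4 -6.2] g 0.2 61.7
```

step_arm(
  targets=[
    [0,[0,6,0],0],
    [0,[0,6,0],0],
    [0,[0,6,0],0],
    [0,[0,6,0],0],
    [0,[0,6,0],0],
  ],
)

```text
time_s: 25.02
tool_pos: [313.9, 969.1, 265.8]
tcp_rot: [2.66, -0.027, 2.85]
force: [-0.2, 0.6, -6.7]
gripper_width: 0.203
gripper_force: 61.9
```

Run:
```python
from h import *
s,R=st()
```

```text
t 25.0 q [-1.36  1.2   1.41  0.18 -1.41  1.43  0.09] p [313.9 969.1 265.8] rot [ 2.66  -0.027  2.85 ] z [ 0.11   0.45  -0.886] tilt 27.6 az 76.0 F [-0.2  0.6 -6.7] g 0.203 61.9
```

step_arm(
  targets=[
    [0,[0,6,0],0],
    [0,[0,6,0],0],
    [0,[0,6,0],0],
    [0,[0,6,0],0],
    [0,[0,6,0],0],
    [0,[0,6,0],0],
    [0,[0,6,0],0],
    [0,[0,6,0],0],
  ],
)

```text
time_s: 26.02
tool_pos: [330.8, 1029.8, 410.3]
tcp_rot: [2.327, -0.025, 2.845]
force: [0.1, 0.5, -6.9]
gripper_width: 0.199
gripper_force: 62.1
```

Run:
```python
from h import *
s,R=st()
```

```text
t 26.0 q [-1.37  1.11  1.41  0.18 -1.42  1.19  0.09] p [ 330.8 1029.8  410.3] rot [ 2.327 -0.025  2.845] z [ 0.196  0.701 -0.686] tilt 46.7 az 74.0 F [ 0.1  0.5 -6.9] g 0.199 62.1
```

step_arm(
  targets=[
    [0,[0,6,0],0],
    [0,[0,6,0],0],
    [0,[0,0,0],0],
  ],
)

```text
time_s: 26.4
tool_pos: [331.7, 1033.0, 461.3]
tcp_rot: [2.249, -0.024, 2.845]
force: [0.1, -0.6, -6.1]
gripper_width: 0.199
gripper_force: 62.1
```

```bash
cat >> h.py <<'E'
def legs(pts,step=4.5):
    s,R=st();a=s['tool_pos']
    for b in pts:
        b=np.array(b,float);d=R.T@(b-a)/10;n=max(1,int(np.ceil(np.linalg.norm(d)/step)));print(n,(d/n).round(2));a=b
def scoop(R,tcp,nose=1):
    "lip and back-bottom and origin; nose along nose*tool y"
    h=tcp-19*R[:,2]
    f=lambda x,y,z: h+R[:,1]*nose*(x+12)-R[:,2]*(z-111)+R[:,0]*y
    return {k:f(*v).round(0) for k,v in dict(lip=(100,0,13),l1=(100,69,13),l2=(100,-69,13),back=(-90,0,0),org=(0,0,0)).items()}
E
python3 - <<'E'
from h import *
s,R=st();print(scoop(R,s['tool_pos']))
Rf=R@Ro.from_euler('z',np.pi).as_matrix();print(scoop(Rf,np.zeros(3)));
R1=R@Ro.from_euler('z',2.1).as_matrix();print(scoop(R1,np.zeros(3)))
legs([[330,900,430],[540,450,330],[550,190,250]])
E
```

```text
t 26.4 q [-1.38  1.07  1.41  0.18 -1.42  1.14  0.09] p [ 331.7 1033.   461.3] rot [ 2.249 -0.024  2.845] z [ 0.213  0.749 -0.627] tilt 51.2 az 74.0 F [ 0.1 -0.6 -6.1] g 0.199 62.1
{'lip': array([ 371., 1159.,  499.]), 'l1': array([ 305., 1179.,  501.]), 'l2': array([ 437., 1139.,  497.]), 'back': array([ 336., 1056.,  343.]), 'org': array([ 354., 1109.,  413.])}
{'lip': array([  -6.,   -7., -137.]), 'l1': array([  60.,  -27., -138.]), 'l2': array([ -72.,   13., -135.]), 'back': array([ 35., 115.,   3.]), 'org': array([ 17.,  62., -67.])}
{'lip': array([ 98.,  -3., -96.]), 'l1': array([143.,  23., -50.]), 'l2': array([  53.,  -28., -141.]), 'back': array([-37., 112., -25.]), 'org': array([ 28.,  62., -63.])}
t 26.4 q [-1.38  1.07  1.41  0.18 -1.42  1.14  0.09] p [ 331.7 1033.   461.3] rot [ 2.249 -0.024  2.845] z [ 0.213  0.749 -0.627] tilt 51.2 az 74.0 F [ 0.1 -0.6 -6.1] g 0.199 62.1
4 [-0.95 -2.59 -2.01]
12 [-2.79 -2.52 -1.92]
7 [-1.25 -3.07 -2.04]
```

step_arm(
  targets=[
    [0,[-1,-2.6,-2],0],
    [0,[-1,-2.6,-2],0],
    [0,[-1,-2.6,-2],0],
    [0,[-1,-2.6,-2],0],
    [0,[-2.8,-2.5,-1.9],0],
    [0,[-2.8,-2.5,-1.9],0],
    [0,[-2.8,-2.5,-1.9],0],
    [0,[-2.8,-2.5,-1.9],0],
  ],
)

```text
time_s: 27.4
tool_pos: [404.3, 763.9, 398.8]
tcp_rot: [2.249, -0.025, 2.844]
force: [0.8, -0.3, -6.2]
gripper_width: 0.196
gripper_force: 62.2
```

step_arm(
  targets=[
    [0,[-2.8,-2.5,-1.9],0],
    [0,[-2.8,-2.5,-1.9],0],
    [0,[-2.8,-2.5,-1.9],0],
    [0,[-2.8,-2.5,-1.9],0],
    [0,[-2.8,-2.5,-1.9],0],
    [0,[-2.8,-2.5,-1.9],0],
    [0,[-2.8,-2.5,-1.9],0],
    [0,[-2.8,-2.5,-1.9],0],
  ],
)

```text
time_s: 28.4
tool_pos: [545.5, 465.6, 333.3]
tcp_rot: [2.248, -0.025, 2.844]
force: [0.1, 1.0, -5.9]
gripper_width: 0.202
gripper_force: 62.1
```

Run:
```python
from h import *
legs([[562,175,270]]);shot('scene');W=cloud(load('scene'))
s,R=st();print(scoop(R,s['tool_pos']))
```

```text
t 28.4 q [-1.56  0.43  1.42  1.77 -1.37  1.17  1.54] p [545.5 465.6 333.3] rot [ 2.248 -0.025  2.844] z [ 0.214  0.749 -0.627] tilt 51.2 az 74.0 F [ 0.1  1.  -5.9] g 0.202 62.1
7 [-1.47 -3.12 -2.49]
t 28.4 q [-1.55  0.43  1.43  1.78 -1.37  1.17  1.54] p [549.6 457.9 332.6] rot [ 2.25  -0.024  2.833] z [ 0.222  0.746 -0.628] tilt 51.1 az 73.0 F [ 3.3 -8.5 -8.1] g 0.197 62.4
{'lip': array([590., 583., 370.]), 'l1': array([525., 604., 372.]), 'l2': array([656., 562., 368.]), 'back': array([554., 480., 214.]), 'org': array([573., 534., 284.])}
```

step_arm(
  targets=[
    [0,[-1.4,-3.1,-2.4],0],
    [0,[-1.4,-3.1,-2.4],0],
    [0,[-1.4,-3.1,-2.4],0],
    [0,[-1.4,-3.1,-2.4],0],
    [0,[-1.4,-3.1,-2.4],0],
    [0,[-1.4,-3.1,-2.4],0],
    [0,[-1.4,-3.1,-2.4],0],
    [0,[0,0,0],0],
  ],
)

```text
time_s: 29.45
tool_pos: [560.6, 178.5, 267.2]
tcp_rot: [2.25, -0.024, 2.834]
force: [0.9, 0.1, -6.0]
gripper_width: 0.202
gripper_force: 62.1
```

Run:
```python
from h import *
legs([[562,175,270]])
```

```text
t 29.4 q [-0.95  0.4   1.32  1.91 -1.29  1.49  2.  ] p [560.6 178.5 267.2] rot [ 2.25  -0.024  2.834] z [ 0.221  0.746 -0.628] tilt 51.1 az 73.0 F [ 0.9  0.1 -6. ] g 0.202 62.1
1 [-0.24  0.04 -0.41]
```

step_arm(
  targets=[
    [0,[0,0,0],0.15],
    [0,[0,0,0],0.17],
    [0,[0,0,0],0.17],
    [0,[0,0,0],0.17],
    [0,[0,0,0],0.17],
    [0,[0,0,0],0.17],
    [0,[0,0,0],0.17],
    [0,[0,0,0],0.17],
  ],
)

```text
time_s: 30.45
tool_pos: [559.3, 184.7, 267.9]
tcp_rot: [2.906, -0.871, 1.597]
force: [-0.1, 0.1, -6.3]
gripper_width: 0.204
gripper_force: 62.0
```

step_arm(
  targets=[
    [0,[0,0,0],0.17],
    [0,[0,0,0],0.17],
    [0,[0,0,0],0.17],
    [0,[0,0,0],0.1],
    [0,[0,0,0],0],
  ],
)

```text
time_s: 31.08
tool_pos: [559.4, 184.7, 268.0]
tcp_rot: [-2.682, -0.797, 0.687]
force: [0.2, -0.1, -6.1]
gripper_width: 0.204
gripper_force: 62.0
```

Run:
```python
from h import *
s,R=st();print(scoop(R,s['tool_pos']))
Rf=R@Ro.from_euler('z',np.pi-1.97).as_matrix();print(scoop(Rf,s['tool_pos']))
legs([[562,170,205]]);shot('scene','s8.png');shot('top')
```

```text
t 31.1 q [-1.    0.52  1.44  1.91 -1.37  1.6   0.08] p [559.4 184.7 268. ] rot [-2.682 -0.797  0.687] z [ 0.214  0.75  -0.626] tilt 51.2 az 74.0 F [ 0.2 -0.1 -6.1] g 0.204 62.0
{'lip': array([667., 189., 184.]), 'l1': array([705., 219., 233.]), 'l2': array([630., 158., 134.]), 'back': array([516., 292., 235.]), 'org': array([589., 248., 207.])}
{'lip': array([556., 177., 131.]), 'l1': array([622., 157., 131.]), 'l2': array([490., 196., 132.]), 'back': array([593., 300., 271.]), 'org': array([577., 246., 201.])}
t 31.1 q [-1.    0.52  1.44  1.91 -1.37  1.6   0.08] p [559.4 184.7 268. ] rot [-2.682 -0.797  0.687] z [ 0.214  0.75  -0.626] tilt 51.2 az 74.0 F [ 0.2 -0.1 -6.1] g 0.204 62.0
2 [-2.51  1.45  1.45]
```

step_arm(
  targets=[
    [0,[-1.25,0.7,0.7],0],
    [0,[-1.25,0.7,0.7],0],
    [0,[0,0,0],0.16],
    [0,[0,0,0],0.16],
    [0,[0,0,0],0.16],
    [0,[0,0,0],0.16],
    [0,[0,0,0],0.16],
    [0,[0,0,0],0.16],
  ],
)

```text
time_s: 32.17
tool_pos: [560.7, 176.9, 237.8]
tcp_rot: [-2.256, -0.155, -0.154]
force: [-0.7, 0.9, -3.3]
gripper_width: 0.2
gripper_force: 62.6
```

step_arm(
  targets=[
    [0,[0,0,0],0.16],
    [0,[0,0,0],0],
    [0,[0,0,0],0],
    [0,[0,0,0],0],
    [0,[0,0,0],0],
    [0,[0,0,0],0],
  ],
)

```text
time_s: 32.92
tool_pos: [560.5, 176.6, 237.5]
tcp_rot: [-2.247, -0.033, -0.252]
force: [-0.3, -0.2, -2.6]
gripper_width: 0.204
gripper_force: 62.6
```

Run:
```python
from h import *
s,R=st();print(scoop(R,s['tool_pos']))
a=shot('scene');b=shot('top')
x=cv2.resize(a['im'][100:260,200:400],(400,320),interpolation=cv2.INTER_CUBIC)
y=cv2.resize(b['im'][120:280,100:300],(400,320),interpolation=cv2.INTER_CUBIC)
cv2.imwrite('pics/p9.png',np.hstack([x,y])[...,::-1])
```

```text
t 32.9 q [-0.93  0.56  1.38  1.93 -1.41  1.6  -0.97] p [560.5 176.6 237.5] rot [-2.247 -0.033 -0.252] z [ 0.214  0.75  -0.626] tilt 51.3 az 74.0 F [-0.3 -0.2 -2.6] g 0.204 62.6
{'lip': array([563., 167., 101.]), 'l1': array([629., 150., 103.]), 'l2': array([496., 184.,  99.]), 'back': array([590., 293., 241.]), 'org': array([579., 238., 171.])}
```

Run:
```python
from h import *
legs([[555,150,350],[520,-150,400],[350,-400,400],[0,-520,400],[-120,-540,400]],5)
W=cloud(load('top'));print([W[v,u].round(0) for u,v in((428,263),(415,240),(440,285),(410,130),(395,120))])
```

```text
t 33.0 q [-0.93  0.56  1.38  1.93 -1.41  1.6  -0.97] p [560.5 176.5 237.5] rot [-2.247 -0.032 -0.253] z [ 0.214  0.75  -0.626] tilt 51.3 az 74.0 F [-0.5 -0.2 -2.7] g 0.201 62.6
3 [ 0.17 -2.36 -3.05]
7 [ 0.61  2.13 -3.77]
7 [-1.46  2.51 -3.2 ]
8 [-3.86  1.5  -2.06]
3 [-3.7   0.94 -1.36]
[array([ 221., -685.,  125.]), array([ 307., -650.,  110.]), array([ 142., -723.,  123.]), array([ 730., -654.,  139.]), array([ 772., -598.,  139.])]
```

step_arm(
  targets=[
    [0,[0.2,-2.4,-3],0],
    [0,[0.2,-2.4,-3],0],
    [0,[0.2,-2.4,-3],0],
    [0,[0.6,2.1,-3.8],0],
    [0,[0.6,2.1,-3.8],0],
    [0,[0.6,2.1,-3.8],0],
    [0,[0.6,2.1,-3.8],0],
    [0,[0.6,2.1,-3.8],0],
  ],
)

```text
time_s: 34.02
tool_pos: [530.7, -63.9, 388.4]
tcp_rot: [-2.247, -0.032, -0.252]
force: [0.7, 0.1, -2.5]
gripper_width: 0.2
gripper_force: 62.6
```

step_arm(
  targets=[
    [0,[0.6,2.1,-3.8],0],
    [0,[0.6,2.1,-3.8],0],
    [0,[-1.5,2.5,-3.2],0],
    [0,[-1.5,2.5,-3.2],0],
    [0,[-1.5,2.5,-3.2],0],
    [0,[-1.5,2.5,-3.2],0],
    [0,[-1.5,2.5,-3.2],0],
    [0,[-1.5,2.5,-3.2],0],
  ],
)

```text
time_s: 35.02
tool_pos: [392.1, -335.5, 398.9]
tcp_rot: [-2.245, -0.018, -0.248]
force: [2.7, 0.3, -5.6]
gripper_width: 0.2
gripper_force: 62.6
```

Run:
```python
from h import *
legs([[0,-520,400],[-120,-540,400]],5)
```

```text
t 35.0 q [ 1.25  0.54 -0.35  1.1  -0.58  2.05 -1.06] p [ 392.1 -335.5  398.9] rot [-2.245 -0.018 -0.248] z [ 0.203  0.755 -0.624] tilt 51.4 az 75.0 F [ 2.7  0.3 -5.6] g 0.2 62.6
9 [-3.72  1.84 -2.44]
3 [-3.71  0.96 -1.31]
```

Run:
```python
from h import *
legs([[250,-400,380],[0,-470,370],[-120,-450,370]],5)
s,R=st();print(R.T@np.array([-.27,-.96,0])*6)
```

```text
t 35.0 q [ 1.25  0.54 -0.35  1.1  -0.58  2.05 -1.06] p [ 392.1 -335.5  398.9] rot [-2.245 -0.018 -0.248] z [ 0.203  0.755 -0.624] tilt 51.4 az 75.0 F [ 2.7  0.3 -5.6] g 0.2 62.6
4 [-3.06  1.84 -1.64]
6 [-3.76  1.42 -1.62]
3 [-4.04  0.15 -0.31]
t 35.0 q [ 1.25  0.54 -0.35  1.1  -0.58  2.05 -1.06] p [ 392.1 -335.5  398.9] rot [-2.245 -0.018 -0.248] z [ 0.203  0.755 -0.624] tilt 51.4 az 75.0 F [ 2.7  0.3 -5.6] g 0.2 62.6
[-0.15775392  3.73065336 -4.67539723]
```

step_arm(
  targets=[
    [0,[-3.1,1.8,-1.6],0],
    [0,[-3.1,1.8,-1.6],0],
    [0,[-3.1,1.8,-1.6],0],
    [0,[-3.1,1.8,-1.6],0],
    [0,[-3.8,1.4,-1.6],0],
    [0,[-3.8,1.4,-1.6],0],
    [0,[-3.8,1.4,-1.6],0],
    [0,[-3.8,1.4,-1.6],0],
  ],
)

```text
time_s: 36.02
tool_pos: [117.8, -393.4, 339.2]
tcp_rot: [-2.287, -0.081, -0.327]
force: [-0.2, -0.2, -3.8]
gripper_width: 0.202
gripper_force: 62.7
```

step_arm(
  targets=[
    [0,[-3.8,1.4,-1.6],0],
    [0,[-3.8,1.4,-1.6],0],
    [0,[-4,0.2,-0.3],0],
    [0,[-4,0.2,-0.3],0],
  ],
)

```text
time_s: 36.52
tool_pos: [-25.4, -369.8, 291.7]
tcp_rot: [-2.318, -0.102, -0.348]
force: [0.6, -0.4, -4.2]
gripper_width: 0.202
gripper_force: 62.6
```

Run:
```python
from h import *
s,R=st();print(R.T@np.array([-.27,-.96,0])*5)
```

```text
t 36.5 q [ 2.28  0.53 -0.78  1.43 -0.06  2.05 -0.44] p [ -25.4 -369.8  291.7] rot [-2.318 -0.102 -0.348] z [ 0.316  0.666 -0.676] tilt 47.5 az 65.0 F [ 0.6 -0.4 -4.2] g 0.202 62.6
[ 0.36803514  3.40777592 -3.62134138]
```

step_arm(
  targets=[
    [0,[0,3.7,-4],0],
    [0,[0,3.7,-4],0],
    [0,[0,3.7,-4],0],
    [0,[0,3.7,-4],0],
    [0,[0,3.7,-4],0],
    [0,[0,3.7,-4],0],
  ],
)

```text
time_s: 37.28
tool_pos: [-135.4, -618.4, 326.4]
tcp_rot: [-2.723, -0.266, -0.459]
force: [0.6, -1.2, -3.4]
gripper_width: 0.2
gripper_force: 62.8
```

Run:
```python
from h import *
s,R=st();print(R.T@np.array([-.4,-.9,0])*5);print(scoop(R,s['tool_pos']))
```

```text
t 37.3 q [ 1.94  0.73 -0.1   0.72 -0.28  2.05 -0.2 ] p [-135.4 -618.4  326.4] rot [-2.723 -0.266 -0.459] z [ 0.396  0.258 -0.882] tilt 28.2 az 33.0 F [ 0.6 -1.2 -3.4] g 0.2 62.8
[ 0.19563786  4.51769637 -1.94990905]
{'lip': array([-139., -695.,  213.]), 'l1': array([ -79., -725.,  231.]), 'l2': array([-198., -666.,  195.]), 'back': array([ -75., -527.,  276.]), 'org': array([-103., -605.,  241.])}
```

Run:
```python
from h import *
legs([[-400,-420,320]],5)
s,R=st();print(R.T@np.array([-.84,-.55,0])*5)
```

```text
t 37.3 q [ 1.94  0.73 -0.1   0.72 -0.28  2.05 -0.2 ] p [-135.4 -618.4  326.4] rot [-2.723 -0.266 -0.459] z [ 0.396  0.258 -0.882] tilt 28.2 az 33.0 F [ 0.6 -1.2 -3.4] g 0.2 62.8
7 [-4.51 -1.25 -0.68]
t 37.3 q [ 1.94  0.73 -0.1   0.72 -0.28  2.05 -0.2 ] p [-135.4 -618.4  326.4] rot [-2.723 -0.266 -0.459] z [ 0.396  0.258 -0.882] tilt 28.2 az 33.0 F [ 0.6 -1.2 -3.4] g 0.2 62.8
[-2.45550441  3.68224817 -2.36939792]
```

step_arm(
  targets=[
    [0,[-4.5,-1.2,-0.7],0],
    [0,[-4.5,-1.2,-0.7],0],
    [0,[-4.5,-1.2,-0.7],0],
    [0,[-4.5,-1.2,-0.7],0],
    [0,[-4.5,-1.2,-0.7],0],
    [0,[-4.5,-1.2,-0.7],0],
    [0,[-2.5,3.7,-2.4],0],
    [0,[-2.5,3.7,-2.4],0],
  ],
)

```text
time_s: 38.28
tool_pos: [-421.8, -481.3, 280.7]
tcp_rot: [-2.786, -0.251, -0.455]
force: [-0.4, 0.5, -3.6]
gripper_width: 0.197
gripper_force: 62.8
```

Run:
```python
from h import *
s,R=st();print(R.T@np.array([-.84,-.55,0])*5)
```

```text
t 38.3 q [ 2.33  0.79 -0.05  0.7  -0.11  2.06  0.27] p [-421.8 -481.3  280.7] rot [-2.786 -0.251 -0.455] z [ 0.362  0.21  -0.908] tilt 24.7 az 30.0 F [-0.4  0.5 -3.6] g 0.197 62.8
[-2.48522395  3.82379722 -2.09874647]
```

step_arm(
  targets=[
    [0,[-2.7,3.6,-2.1],0],
    [0,[-2.7,3.6,-2.1],0],
    [0,[-2.7,3.6,-2.1],0],
    [0,[-2.7,3.6,-2.1],0],
    [0,[-2.7,3.6,-2.1],0],
  ],
)

```text
time_s: 38.9
tool_pos: [-548.8, -527.8, 215.9]
tcp_rot: [-2.935, -0.201, -0.439]
force: [-0.8, 0.3, -2.3]
gripper_width: 0.203
gripper_force: 62.8
```

Run:
```python
from h import *
s,R=st();print(R.T@np.array([-.9,-.4,0])*5)
```

```text
t 38.9 q [ 2.36  1.1   0.16  0.26 -0.26  2.06  0.38] p [-548.8 -527.8  215.9] rot [-2.935 -0.201 -0.439] z [ 0.264  0.103 -0.959] tilt 16.5 az 21.0 F [-0.8  0.3 -2.3] g 0.203 62.8
[-3.15958193  3.51017407 -1.39489071]
```

step_arm(
  targets=[
    [0,[-3.6,3.2,-1.6],0],
    [0,[-3.6,3.2,-1.6],0],
    [0,[-3.6,3.2,-1.6],0],
    [0,[-3.6,3.2,-1.6],0],
    [0,[-3.6,3.2,-1.6],0],
  ],
)

```text
time_s: 39.52
tool_pos: [-620.9, -503.7, 185.4]
tcp_rot: [-3.009, -0.176, -0.448]
force: [-1.2, 0.6, -2.3]
gripper_width: 0.197
gripper_force: 62.8
```

Run:
```python
from h import *
s,R=st();print(R.T@np.array([-.9,-.4,0])*5);legs([[-400,-420,320]],5)
```

```text
t 39.5 q [ 2.38  1.25  1.38  0.18 -1.41  2.06  0.53] p [-620.9 -503.7  185.4] rot [-3.009 -0.176 -0.448] z [ 0.213  0.044 -0.976] tilt 12.6 az 12.0 F [-1.2  0.6 -2.3] g 0.197 62.8
[-3.14067377  3.64533375 -1.04771664]
t 39.5 q [ 2.38  1.25  1.38  0.18 -1.41  2.06  0.53] p [-620.9 -503.7  185.4] rot [-3.009 -0.176 -0.448] z [ 0.213  0.044 -0.976] tilt 12.6 az 12.0 F [-1.2  0.6 -2.3] g 0.197 62.8
6 [ 3.07 -3.06 -1.34]
```

Run:
```python
from h import *
legs([[-420,-420,330],[-135,-530,350],[200,-450,350],[402,-290,300]],5.8)
```

```text
t 39.5 q [ 2.38  1.25  1.38  0.18 -1.41  2.06  0.53] p [-620.9 -503.7  185.4] rot [-3.009 -0.176 -0.448] z [ 0.213  0.044 -0.976] tilt 12.6 az 12.0 F [-1.2  0.6 -2.3] g 0.197 62.8
5 [ 3.36 -3.53 -1.89]
6 [ 5.06 -0.33  0.61]
6 [ 4.39 -3.49  1.25]
5 [ 2.05 -4.41  1.98]
```

step_arm(
  targets=[
    [0,[3.4,-3.5,-1.9],0],
    [0,[3.4,-3.5,-1.9],0],
    [0,[3.4,-3.5,-1.9],0],
    [0,[3.4,-3.5,-1.9],0],
    [0,[3.4,-3.5,-1.9],0],
    [0,[5,-0.3,0.6],0],
    [0,[5,-0.3,0.6],0],
    [0,[5,-0.3,0.6],0],
  ],
)

```text
time_s: 40.52
tool_pos: [-292.7, -486.9, 332.0]
tcp_rot: [-3.013, -0.171, -0.45]
force: [0.2, -0.6, -2.3]
gripper_width: 0.198
gripper_force: 62.8
```

step_arm(
  targets=[
    [0,[5,-0.3,0.6],0],
    [0,[5,-0.3,0.6],0],
    [0,[5,-0.3,0.6],0],
    [0,[4.4,-3.5,1.2],0],
    [0,[4.4,-3.5,1.2],0],
    [0,[4.4,-3.5,1.2],0],
    [0,[4.4,-3.5,1.2],0],
    [0,[4.4,-3.5,1.2],0],
  ],
)

```text
time_s: 41.52
tool_pos: [127.5, -474.7, 341.4]
tcp_rot: [-3.012, -0.171, -0.451]
force: [-0.5, -0.8, -2.6]
gripper_width: 0.202
gripper_force: 62.8
```

Run:
```python
from h import *
legs([[402,-290,300]],5.8)
```

```text
t 41.5 q [ 0.13  0.26  1.54  1.57 -0.46  1.63 -0.34] p [ 127.5 -474.7  341.4] rot [-3.012 -0.171 -0.451] z [ 0.208  0.043 -0.977] tilt 12.3 az 12.0 F [-0.5 -0.8 -2.6] g 0.202 62.8
6 [ 2.62 -4.57  1.76]
```

step_arm(
  targets=[
    [0,[2.6,-4.6,1.7],0],
    [0,[2.6,-4.6,1.7],0],
    [0,[2.6,-4.6,1.7],0],
    [0,[2.6,-4.6,1.7],0],
    [0,[2.6,-4.6,1.7],0],
    [0,[2.6,-4.6,1.7],0],
  ],
)

```text
time_s: 42.28
tool_pos: [363.7, -304.4, 307.7]
tcp_rot: [-2.99, -0.148, -0.46]
force: [1.2, -0.8, -1.1]
gripper_width: 0.201
gripper_force: 62.8
```

step_arm(
  targets=[
    [0,[0,0,0],-0.18],
    [0,[0,0,0],-0.18],
    [0,[0,0,0],-0.18],
    [0,[0,0,0],-0.18],
    [0,[0,0,0],-0.18],
    [0,[0,0,0],-0.18],
    [0,[0,0,0],-0.18],
    [0,[0,0,0],-0.18],
  ],
)

```text
time_s: 43.28
tool_pos: [362.3, -305.7, 307.6]
tcp_rot: [3.013, -0.167, 1.007]
force: [0.8, 1.4, -2.1]
gripper_width: 0.199
gripper_force: 62.8
```

step_arm(
  targets=[
    [0,[0,0,0],-0.18],
    [0,[0,0,0],-0.18],
    [0,[0,0,0],-0.18],
    [0,[0,0,0],-0.18],
    [0,[0,0,0],-0.18],
    [0,[0,0,0],-0.18],
    [0,[0,0,0],-0.18],
    [0,[0,0,0],-0.18],
  ],
)

```text
time_s: 44.28
tool_pos: [362.3, -305.7, 307.5]
tcp_rot: [2.958, 0.104, 2.427]
force: [0.3, -0.2, -2.6]
gripper_width: 0.201
gripper_force: 62.8
```

step_arm(
  targets=[
    [0,[0,0,0],-0.18],
    [0,[0,0,0],-0.18],
    [0,[0,0,0],-0.06],
    [0,[0,0,0],0],
  ],
)

```text
time_s: 44.78
tool_pos: [362.4, -305.7, 307.5]
tcp_rot: [3.015, 0.169, 2.84]
force: [0.3, -0.2, -2.9]
gripper_width: 0.201
gripper_force: 62.8
```

Run:
```python
from h import *
s,R=st();print(scoop(R,s['tool_pos']));b=shot('top')
h=s['tool_pos']-19*R[:,2];
# want scoop origin at old: handle(402,-297) - with floor contact
o=scoop(R,s['tool_pos'])['org'];print(o, 'want',402.5-(-12)*.29,-296.5+12*.957)
legs([s['tool_pos']+np.array([406-o[0],-285-o[1],-120]),s['tool_pos']+np.array([406-o[0],-285-o[1],-150])])
```

```text
t 44.8 q [-0.51 -0.24  1.11  1.75  0.04  1.37  1.88] p [ 362.4 -305.7  307.5] rot [3.015 0.169 2.84 ] z [ 0.197  0.071 -0.978] tilt 12.1 az 20.0 F [ 0.3 -0.2 -2.9] g 0.201 62.8
{'lip': array([ 409., -193.,  244.]), 'l1': array([ 344., -173.,  233.]), 'l2': array([ 474., -214.,  256.]), 'back': array([ 359., -374.,  208.]), 'org': array([ 384., -288.,  219.])}
[ 384. -288.  219.] want 405.98 -285.016
t 44.8 q [-0.51 -0.24  1.11  1.75  0.04  1.37  1.88] p [ 362.5 -305.8  307.6] rot [3.016 0.169 2.839] z [ 0.197  0.07  -0.978] tilt 12.1 az 20.0 F [ 0.3 -0.6 -3.2] g 0.198 62.8
3 [ 0.02 -0.2   4.06]
1 [ 0.5  -0.37  2.93]
```

step_arm(
  targets=[
    [0,[0,-0.2,4.06],0],
    [0,[0,-0.2,4.06],0],
    [0,[0,-0.2,4.06],0],
    [0,[0.5,-0.35,2.9],0],
    [0,[0.5,-0.35,2.9],0],
    [0,[0,0,0],0],
  ],
)

```text
time_s: 45.58
tool_pos: [382.4, -299.8, 131.8]
tcp_rot: [3.012, 0.16, 2.84]
force: [-0.1, -0.5, -2.2]
gripper_width: 0.2
gripper_force: 62.8
```

Run:
```python
from h import *
s,R=st();print(scoop(R,s['tool_pos']))
o=scoop(R,s['tool_pos'])['org'];
legs([s['tool_pos']+np.array([405-o[0],-285-o[1],-20])])
```

```text
t 45.6 q [-0.4   0.24  1.29  2.   -0.49  1.06  2.39] p [ 382.4 -299.8  131.8] rot [3.012 0.16  2.84 ] z [ 0.189  0.076 -0.979] tilt 11.8 az 22.0 F [-0.1 -0.5 -2.2] g 0.2 62.8
{'lip': array([ 428., -187.,   69.]), 'l1': array([ 363., -167.,   58.]), 'l2': array([ 493., -207.,   80.]), 'back': array([ 378., -367.,   32.]), 'org': array([ 403., -281.,   43.])}
t 45.6 q [-0.4   0.24  1.29  2.   -0.49  1.06  2.39] p [ 382.4 -299.8  131.8] rot [3.012 0.16  2.84 ] z [ 0.189  0.076 -0.979] tilt 11.8 az 22.0 F [-0.1 -0.5 -2.2] g 0.2 62.8
1 [ 0.01 -0.58  1.97]
```

step_arm(
  targets=[
    [0,[0,-0.3,1],0],
    [0,[0.1,-0.2,1],0],
    [0,[0.1,-0.1,0.4],0],
    [0,[0,0,0],0],
  ],
)

```text
time_s: 46.08
tool_pos: [387.4, -304.0, 111.1]
tcp_rot: [3.011, 0.169, 2.843]
force: [2.2, 4.7, 10.6]
gripper_width: 0.199
gripper_force: 64.7
```

step_arm(
  targets=[
    [0,[0.1,-0.1,0.4],0],
    [0,[0.1,-0.1,0.4],0],
    [0,[0,0,0],0],
  ],
)

```text
time_s: 46.45
tool_pos: [393.5, -304.7, 106.9]
tcp_rot: [3.009, 0.18, 2.847]
force: [14.0, 12.2, 34.7]
gripper_width: 0.202
gripper_force: 69.7
```

step_arm(
  targets=[
    [0,[0,0,-0.5],0],
    [0.35,[0,0,0],0],
    [0.4,[0,0,0],0],
    [0.5,[0,0,0],0],
    [1,[0,0,0],0],
    [1,[0,0,0],0],
    [1,[0,0,0],0],
    [1,[0,0,0],0],
  ],
)

```text
time_s: 47.45
tool_pos: [383.2, -305.1, 105.5]
tcp_rot: [3.013, 0.165, 2.843]
force: [0.1, 0.3, 0.2]
gripper_width: 1.001
gripper_force: 0.0
```

step_arm(
  targets=[
    [1,[-0.5,0.4,-2.9],0],
    [1,[-0.5,0.4,-2.9],0],
    [1,[-0.8,0.6,-4.8],0],
    [1,[-0.8,0.6,-4.8],0],
    [1,[0,0,0],0],
  ],
)

```text
time_s: 48.08
tool_pos: [385.8, -305.3, 263.3]
tcp_rot: [3.008, 0.176, 2.845]
force: [0.9, 0.6, -1.5]
gripper_width: 1.004
gripper_force: 0.0
```

Run:
```python
from h import *
s,R=st();w=shot('wrist');W=cloud(w);im=w['im'].astype(int)
m=(W[...,2]>85)&(W[...,2]<150)&(np.linalg.norm(W[...,:2]-[400,-300],axis=-1)<110)&(im[...,0]-im[...,2]>40)
q=W[m];c=q.mean(0);u=np.linalg.svd(q-c,full_matrices=False)[2][0];t=(q-c)@u
print(len(q),c.round(0),u.round(3),(c+u*(t.min()+t.max())/2).round(0),np.percentile(q[:,2],[10,50,90]))
t=shot('top');T=cloud(t)
# tray casting map
v,u=np.mgrid[120:230,140:260]
im=t['im'].astype(int)
H=np.array([555,274]);ex=np.array([.05,-.9987]);ey=np.array([.9987,.05])
d=T[...,:2]-H;tx=d@ex;ty=d@ey
m=(tx>0)&(tx<275)&(ty>-110)&(ty<110)
h=T[...,2]-26-tx*.083
g=(im.max(-1)<170)&m
print(g.sum(),np.nanpercentile(h[m],[5,50,95]))
n,l,stt,cc=cv2.connectedComponentsWithStats(g.astype(np.uint8))
for i in range(1,n):
    if stt[i,4]>8:
        k=l==i;print(i,stt[i],tx[k].mean().round(0),ty[k].mean().round(0),np.nanmax(h[k]).round(0))
cv2.imwrite('pics/p10.png',np.hstack([cv2.resize(w['im'],(400,300)),cv2.resize(t['im'][130:280,140:340],(400,300),interpolation=cv2.INTER_CUBIC)])[...,::-1])
```

```text
t 48.1 q [-0.67 -0.18  1.3   1.8  -0.01  1.27  1.93] p [ 385.8 -305.3  263.3] rot [3.008 0.176 2.845] z [ 0.205  0.077 -0.976] tilt 12.7 az 21.0 F [ 0.9  0.6 -1.5] g 1.004 0.0
2406 [ 383. -303.  122.] [ 0.967 -0.254  0.001] [ 392. -305.  122.] [120.94470399 122.2511637  123.19870986]
425 [-42.12825553  -0.60113586  20.67698009]
3 [239 155   4  17  52] 269.0 73.0 15.0
5 [203 173  15  17  74] 142.0 -18.0 67.0
7 [220 176   8  14  47] 198.0 -21.0 30.0
9 [176 182  69  28 239] 176.0 -94.0 12.0
```

Run:
```python
from h import *
legs([[510,-100,270],[450,100,270]],5.8)
s,R=st();print(R.T@np.array([-1,-.2,0])*5.8)
```

```text
t 48.2 q [-0.66 -0.17  1.31  1.81 -0.01  1.26  1.94] p [ 384.2 -303.7  259.5] rot [3.01  0.168 2.845] z [ 0.197  0.077 -0.977] tilt 12.2 az 21.0 F [ 0.8  0.8 -1.2] g 1.001 0.0
5 [-1.24  4.59  0.6 ]
4 [2.85 4.37 0.09]
t 48.2 q [-0.66 -0.17  1.31  1.81 -0.01  1.26  1.94] p [ 384.2 -303.7  259.5] rot [3.01  0.168 2.845] z [ 0.197  0.077 -0.977] tilt 12.2 az 21.0 F [ 0.8  0.8 -1.2] g 1.001 0.0
[ 5.13512022 -2.66362074 -1.23339569]
```

step_arm(
  targets=[
    [1,[-1.2,4.6,0.6],0],
    [1,[-1.2,4.6,0.6],0],
    [1,[-1.2,4.6,0.6],0],
    [1,[-1.2,4.6,0.6],0],
    [1,[-1.2,4.6,0.6],0],
    [1,[2.8,4.4,0],0],
    [1,[2.8,4.4,0],0],
    [1,[2.8,4.4,0],0],
  ],
)

```text
time_s: 49.18
tool_pos: [463.3, 51.6, 268.7]
tcp_rot: [3.017, 0.162, 2.844]
force: [0.8, -0.5, -0.2]
gripper_width: 1.0
gripper_force: 0.0
```

step_arm(
  targets=[
    [1,[2.8,4.4,0],0],
    [1,[5.1,-2.6,-1.2],0],
    [1,[5.1,-2.6,-1.2],0],
    [1,[5.1,-2.6,-1.2],0],
    [1,[5.1,-2.6,-1.2],0],
  ],
)

```text
time_s: 49.8
tool_pos: [402.4, 90.4, 267.1]
tcp_rot: [3.012, 0.137, 2.851]
force: [-0.6, -0.5, 0.3]
gripper_width: 0.999
gripper_force: 0.0
```

Run:
```python
from h import *
s,R=st();print(R.T@np.array([-1,-.2,0])*5.8)
```

```text
t 49.8 q [-0.02 -0.24 -0.2   1.97 -0.1   1.23  1.1 ] p [402.4  90.4 267.1] rot [3.012 0.137 2.851] z [ 0.167  0.085 -0.982] tilt 10.8 az 27.0 F [-0.6 -0.5  0.3] g 0.999 0.0
[ 5.17614288 -2.65681533 -1.06511841]
```

step_arm(
  targets=[
    [1,[5.2,-2.7,-1],0],
    [1,[5.2,-2.7,-1],0],
    [1,[5.2,-2.7,-1],0],
    [1,[5.2,-2.7,-1],0],
    [1,[5.2,-2.7,-1],0],
  ],
)

```text
time_s: 50.42
tool_pos: [330.4, 93.7, 210.0]
tcp_rot: [3.065, -0.009, 2.875]
force: [-0.3, 1.6, 0.6]
gripper_width: 1.001
gripper_force: 0.0
```

Run:
```python
from h import *
s,R=st();print(R.T@np.array([-1,-.2,0])*5.8)
```

```text
t 50.4 q [ 0.15 -0.25 -0.37  2.08 -0.17  1.27  1.14] p [330.4  93.7 210. ] rot [ 3.065 -0.009  2.875] z [ 0.011  0.076 -0.997] tilt 4.4 az 82.0 F [-0.3  1.6  0.6] g 1.001 0.0
[ 5.28930944 -2.6429478  -0.153729  ]
```

Run:
```python
from h import *
legs([[630,125,240]],5.5)
```

```text
t 50.4 q [ 0.15 -0.25 -0.37  2.08 -0.17  1.27  1.14] p [330.4  93.7 210. ] rot [ 3.065 -0.009  2.875] z [ 0.011  0.076 -0.997] tilt 4.4 az 82.0 F [-0.3  1.6  0.6] g 1.001 0.0
6 [-4.67  1.86 -0.4 ]
```

step_arm(
  targets=[
    [1,[-4.7,1.9,-0.4],0],
    [1,[-4.7,1.9,-0.4],0],
    [1,[-4.7,1.9,-0.4],0],
    [1,[-4.7,1.9,-0.4],0],
    [1,[-4.7,1.9,-0.4],0],
    [1,[-4.7,1.9,-0.4],0],
    [1,[0,0,0],0],
  ],
)

```text
time_s: 51.3
tool_pos: [635.7, 119.4, 236.5]
tcp_rot: [3.071, -0.012, 2.863]
force: [-1.3, -0.0, -0.0]
gripper_width: 0.997
gripper_force: 0.0
```

Run:
```python
from h import *
s,R=st();w=shot('wrist');np.savez('tray1.npz',**w)
cv2.imwrite('pics/w11.png',cv2.resize(w['im'],(800,600),interpolation=cv2.INTER_CUBIC)[...,::-1])
```

```text
t 51.3 q [ 0.08  0.45 -0.41  1.3   0.11  1.4   0.99] p [635.7 119.4 236.5] rot [ 3.071 -0.012  2.863] z [ 0.008  0.071 -0.997] tilt 4.1 az 83.0 F [-1.3 -0.  -0. ] g 0.997 0.0
```

View pics/w11.png

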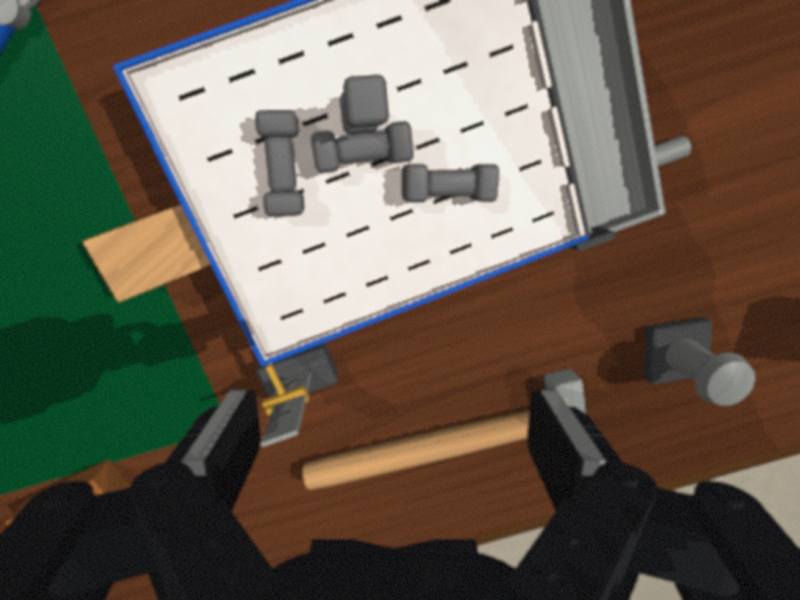

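```bash
cat >> h.py <<'E'
H=np.array([555,274,26.]);c_,s_=np.cos(.0826),np.sin(.0826)
EX=np.array([.05*c_,-.9987*c_,s_]);EY=np.array([.9987,.05,0]);EZ=np.cross(EX,EY)
def t2w(x,y,z=0): return H+EX*x+EY*y+EZ*z
def w2t(P): d=np.asarray(P)-H;return np.stack([d@EX,d@EY,d@EZ],-1)
def rayt(s,u,v,h):
    K=s['K'];R=Ro.from_euler('xyz',s['R']).as_matrix()
    r=R@np.array([(u-K[0,2])/K[0,0],-(v-K[1,2])/K[1,1],-1]);t=(h-(s['t']-H)@EZ)/(r@EZ);return w2t(s['t']+r*t)[:2]
def tops(w,hmin=8):
    W=cloud(w);T=w2t(W);im=w['im'].astype(int)
    m=(im.max(-1)<150)&(T[...,2]>hmin)&(T[...,2]<90)&(T[...,0]>5)&(T[...,0]<262)&(abs(T[...,1])<102)
    return m,T
E
python3 - <<'E'
from h import *
w=load('wrist');k=512/800
m,T=tops(w)
im=w['im']
# tray fit check: white floor heights
f=(im.min(-1)>190)&(T[...,0]>20)&(T[...,0]<250)&(abs(T[...,1])<90)
A=np.c_[T[f][:,0],T[f][:,1],np.ones(f.sum())];print('floor fit',np.linalg.lstsq(A,T[f][:,2],rcond=None)[0])
for n,(u,v) in dict(cornRule=(263,358),cornFar=(118,67),cornH=(588,238)).items():print(n,rayt(w,u*k,v*k,10))
for n,a,b in(('A',(277,124),(284,204)),('B',(325,151),(400,142)),('D',(415,183),(487,183))):
    p,q=rayt(w,a[0]*k,a[1]*k,24),rayt(w,b[0]*k,b[1]*k,24);print(n,p.round(0),q.round(0),((p+q)/2).round(0),np.linalg.norm(p-q).round(0),'ang',np.degrees(np.arctan2(*(q-p)[::-1])).round(0))
print('C',rayt(w,365*k,97*k,66))
n,l,stt,cc=cv2.connectedComponentsWithStats(m.astype(np.uint8))
for i in range(1,n):
    if stt[i,4]>30:
        q=T[l==i];r=cv2.minAreaRect(q[:,:2].astype(np.float32));print(stt[i],np.round(r[0]),np.round(r[1]),round(r[2]),q[:,2].max().round(0))
E
```

```text
floor fit [-0.00068896  0.00193265  0.60481977]
cornRule [259.81762303 107.12982983]
cornFar [263.6304287  -98.74943344]
cornH [ -1.70471272 108.94823632]
A [186. -38.] [201.   9.] [194. -15.] 49.0 ang 72.0
B [164. -14.] [116.  -3.] [140.  -8.] 49.0 ang 168.0
D [115.  25.] [68. 41.] [91. 33.] 50.0 ang 161.0
C [134.49804995 -31.64039462]
[ 199   48   65   63 2376] [138. -20.] [48. 65.] 78 69.0
[ 163   71   32   68 1464] [195. -15.] [64. 26.] 72 26.0
[ 257  105   62   25 1248] [91. 33.] [25. 65.] 71 27.0
[155 204   8  17  37] [261.  84.] [ 3. 20.] 1 12.0
```

```bash
sed -i 's/^H=np.array.*;c_/H=np.array([555+3.75,274+5.2,26.]);c_/' h.py
cat >> h.py <<'E'
def plan(pts,yaw=None,step=5):
    "pts in tray coords for TCP; optional yaw done first in place"
    s,R=st();a=s['tool_pos']
    if yaw is not None:
        e=np.arctan2(R[1,0],R[0,0])-yaw;e=(e+np.pi/2)%np.pi-np.pi/2
        n=int(np.ceil(abs(e)/.17));print('turn',round(e,3),'rows',n,round(e/max(n,1),3));R=R@Ro.from_euler('z',e).as_matrix()
    for p in pts:
        b=t2w(*p);d=R.T@(b-a)/10;n=max(1,int(np.ceil(np.linalg.norm(d)/step)));print(p,n,(d/n).round(2));a=b
E
python3 - <<'E'
from h import *
w=load('wrist');k=512/800
for a in((263,358),(118,67),(588,238)):print(rayt(w,a[0]*k,a[1]*k,10))
for n,a,b in(('A',(277,124),(284,204)),('B',(325,151),(400,142)),('D',(415,183),(487,183))):
    p,q=rayt(w,a[0]*k,a[1]*k,24),rayt(w,b[0]*k,b[1]*k,24);d=t2w(*q)-t2w(*p);print(n,p.round(0),q.round(0),((p+q)/2).round(0),'yaw',np.arctan2(d[1],d[0]))
print('C',rayt(w,365*k,97*k,66))
plan([(180,-34,90),(180,-34,42),(170,-34,42),(110,-34,42)],1.41)
E
```

```text
[264.69542511 102.98563219]
[ 268.50347437 -102.63679984]
[  3.4993345  104.80177024]
A [191. -42.] [206.   4.] [199. -19.] yaw -0.2563113033075886
B [169. -18.] [121.  -7.] [145. -12.] yaw 1.4077036462798107
D [120.  21.] [73. 37.] [97. 29.] yaw 1.283784149512607
C [139.5414419  -35.60454827]
t 51.4 q [ 0.08  0.44 -0.41  1.3   0.11  1.4   0.99] p [634.2 119.8 237.8] rot [ 3.071 -0.011  2.864] z [ 0.009  0.071 -0.997] tilt 4.1 az 83.0 F [-0.3  0.1  0.2] g 0.999 0.0
turn 1.454 rows 9 0.162
(180, -34, 90) 3 [-1.25 -3.23  3.5 ]
(180, -34, 42) 1 [-0.73  0.09  4.74]
(170, -34, 42) 1 [ 0.97 -0.21  0.15]
(110, -34, 42) 2 [ 2.9  -0.63  0.46]
```

step_arm(
  targets=[
    [0,[0,0,0],0.17],
    [0,[0,0,0],0.17],
    [0,[0,0,0],0.17],
    [0,[0,0,0],0.17],
    [0,[0,0,0],0.17],
    [0,[0,0,0],0.17],
    [0,[0,0,0],0.17],
    [0,[0,0,0],0.17],
  ],
)

```text
time_s: 52.35
tool_pos: [632.8, 120.1, 241.9]
tcp_rot: [3.132, -0.071, 1.499]
force: [0.7, 0.2, -0.7]
gripper_width: -0.001
gripper_force: 0.0
```

step_arm(
  targets=[
    [0,[0,0,0],0.09],
    [0,[-1.25,-3.2,3.5],0],
    [0,[-1.25,-3.2,3.5],0],
    [0,[-1.25,-3.2,3.5],0],
    [0,[0,0,0],0],
  ],
)

```text
time_s: 52.98
tool_pos: [528.3, 104.1, 129.9]
tcp_rot: [-3.137, -0.067, 1.414]
force: [0.7, 0.3, -0.1]
gripper_width: 0.001
gripper_force: 0.0
```

Run:
```python
from h import *
plan([(180,-34,42),(105,-34,42)],1.41);s,R=st();print(w2t(s['tool_pos']))
```

```text
t 53.0 q [-0.05  0.27 -0.19  1.76 -0.02  1.1  -0.38] p [528.3 104.1 129.9] rot [-3.137 -0.067  1.414] z [ 0.006  0.067 -0.998] tilt 3.9 az 85.0 F [ 0.7  0.3 -0.1] g 0.001 0.0
turn 0.004 rows 1 0.004
(180, -34, 42) 1 [-0.46  0.58  4.7 ]
(105, -34, 42) 2 [ 3.63 -0.78  0.56]
t 53.0 q [-0.05  0.27 -0.19  1.76 -0.02  1.1  -0.38] p [528.3 104.1 129.9] rot [-3.137 -0.067  1.414] z [ 0.006  0.067 -0.998] tilt 3.9 az 85.0 F [ 0.7  0.3 -0.1] g 0.001 0.0
[181.28705221 -39.14836396  89.25655696]
```

step_arm(
  targets=[
    [0,[-0.2,0.3,2.4],0],
    [0,[-0.2,0.3,2.3],0],
    [0,[1.1,-0.23,0.17],0],
    [0,[1.1,-0.23,0.17],0],
    [0,[1,-0.22,0.15],0],
    [0,[1,-0.22,0.15],0],
    [0,[1,-0.22,0.15],0],
    [0,[1,-0.22,0.15],0],
  ],
)

```text
time_s: 53.98
tool_pos: [538.3, 168.9, 83.5]
tcp_rot: [3.134, -0.071, 1.415]
force: [-0.4, 0.5, -0.0]
gripper_width: 0.002
gripper_force: 0.0
```

step_arm(
  targets=[
    [0,[0,0,0],0],
    [0,[0,0,-4],0],
    [0,[-3,0,-5],0],
    [0,[-4,0,-5],0],
    [0,[-4,0,-3],0],
    [0,[0,0,0],0],
  ],
)

```text
time_s: 54.72
tool_pos: [519.5, 44.3, 246.9]
tcp_rot: [3.129, -0.071, 1.408]
force: [0.0, 0.7, -0.2]
gripper_width: 0.001
gripper_force: 0.0
```

```bash
cat >> h.py <<'E'
def find(name='wrist'):
    w=shot(name);m,T=tops(w,6)
    n,l,stt,cc=cv2.connectedComponentsWithStats(m.astype(np.uint8))
    for i in range(1,n):
        if stt[i,4]>60:
            q=T[l==i];r=cv2.minAreaRect(q[:,:2].astype(np.float32));(a,b),(ww,hh),g=r
            if ww<hh: g+=90;ww,hh=hh,ww
            d=EX*np.cos(np.radians(g))+EY*np.sin(np.radians(g));y=np.arctan2(d[1],d[0])
            print('obj n',stt[i,4],'bbox',stt[i,:4],'tray',round(a,1),round(b,1),'size',round(ww),round(hh),'ang',round(g),'yaw',round(y,3),'hmax',np.percentile(q[:,2],98).round(0))
    return w
E
python3 - <<'E'
from h import *
s,R=st();print(w2t(s['tool_pos']));find()
E
```

```text
t 54.7 q [ 0.03  0.14 -0.14  1.65 -0.05  1.33 -0.27] p [519.5  44.3 246.9] rot [ 3.129 -0.071  1.408] z [ 0.024  0.067 -0.997] tilt 4.1 az 70.0 F [ 0.   0.7 -0.2] g 0.001 0.0
[250.09269307 -50.90499351 200.93279994]
obj n 2712 bbox [255   2  57 124] tray 119.9 6.7 size 130 47 ang 143 yaw 0.968 hmax 25.0
obj n 1389 bbox [225  20  36  71] tray 101.4 -29.5 size 65 25 ang 154 yaw 1.161 hmax 25.0
obj n 1117 bbox [241 132  60  28] tray 200.0 -19.8 size 65 25 ang 73 yaw -0.252 hmax 25.0
```

Run:
```python
from h import *
plan([(73.4,37,60),(73.4,37,7)],1.284)
```

```text
t 54.8 q [ 0.03  0.14 -0.15  1.65 -0.05  1.33 -0.27] p [518.8  46.8 245.2] rot [ 3.131 -0.071  1.411] z [ 0.021  0.069 -0.997] tilt 4.1 az 73.0 F [-1.   0.5 -0.9] g 0.002 0.0
turn 0.127 rows 1 0.127
(73.4, 37, 60) 5 [3.41 0.6  3.32]
(73.4, 37, 7) 2 [-0.4   0.07  2.62]
```

step_arm(
  targets=[
    [0.42,[0,0,0],0.127],
    [0.42,[3.4,0.6,3.3],0],
    [0.42,[3.4,0.6,3.3],0],
    [0.42,[3.4,0.6,3.3],0],
    [0.42,[3.4,0.6,3.3],0],
    [0.42,[3.4,0.6,3.3],0],
    [0.42,[0,0,0],0],
  ],
)

```text
time_s: 55.65
tool_pos: [594.0, 219.3, 86.4]
tcp_rot: [-3.132, -0.069, 1.293]
force: [-0.5, -0.6, -0.7]
gripper_width: 0.417
gripper_force: 0.0
```

Run:
```python
from h import *
plan([(73.4,37,7)],1.284,3);s,R=st();print(w2t(s['tool_pos']));w=find();cv2.imwrite('pics/w12.png',w['im'][...,::-1])
```

```text
t 55.6 q [-0.21  0.49 -0.21  1.56  0.04  1.07 -0.7 ] p [594.  219.3  86.4] rot [-3.132 -0.069  1.293] z [ 0.01   0.069 -0.998] tilt 4.0 az 82.0 F [-0.5 -0.6 -0.7] g 0.417 0.0
turn 0.009 rows 1 0.009
(73.4, 37, 7) 2 [-0.6   0.43  2.33]
t 55.6 q [-0.21  0.49 -0.21  1.56  0.04  1.07 -0.7 ] p [594.  219.3  86.4] rot [-3.132 -0.069  1.293] z [ 0.01   0.069 -0.998] tilt 4.0 az 82.0 F [-0.5 -0.6 -0.7] g 0.417 0.0
[66.40269221 32.2462543  55.14017052]
obj n 6090 bbox [169 220 114 129] tray 99.2 1.4 size 103 75 ang 161 yaw 1.291 hmax 88.0
obj n 1163 bbox [285 238  42  76] tray 76.2 55.5 size 25 15 ang 161 yaw 1.287 hmax 89.0
```

Grip D and check width.

step_arm(
  targets=[
    [0.42,[-0.6,0.43,1.8],0],
    [0.42,[-0.6,0.43,1.8],0],
    [0.42,[0,0,1.1],0],
    [0,[0,0,0],0],
    [0,[0,0,0],0],
    [0,[0,0,0],0],
    [0,[0,0,0],0],
  ],
)

```text
time_s: 56.58
tool_pos: [612.9, 205.7, 55.0]
tcp_rot: [3.123, -0.085, 1.286]
force: [0.3, -1.6, 48.7]
gripper_width: 0.002
gripper_force: 32.5
```

Run:
```python
from h import *
s,R=st();t=w2t(s['tool_pos']);print(t)
# target: block point shifts by (70-97, 60-29)
g=(t[0]-27,t[1]+31)
plan([(t[0],t[1],t[2]+40),(*g,t[2]+40),(*g,t[2]+1)])
```

```text
t 56.6 q [-0.19  0.53 -0.2   1.58  0.05  0.98 -0.68] p [612.9 205.7  55. ] rot [ 3.123 -0.085  1.286] z [ 0.041  0.076 -0.996] tilt 5.0 az 62.0 F [ 0.3 -1.6 48.7] g 0.002 32.5
[78.20789955 50.45285973 22.63698422]
t 56.6 q [-0.19  0.53 -0.2   1.58  0.05  0.98 -0.68] p [612.9 205.7  55. ] rot [ 3.123 -0.085  1.286] z [ 0.041  0.076 -0.996] tilt 5.0 az 62.0 F [ 0.3 -1.6 48.7] g 0.002 32.5
(np.float64(78.20789955317869), np.float64(50.45285973473656), np.float64(62.6369842193932)) 1 [ 0.65 -0.04 -3.95]
(np.float64(51.20789955317869), np.float64(81.45285973473656), np.float64(62.6369842193932)) 1 [3.53 2.03 0.56]
(np.float64(51.20789955317869), np.float64(81.45285973473656), np.float64(23.636984219393195)) 1 [-0.63  0.04  3.85]
```

step_arm(
  targets=[
    [0,[0,0,-3],0],
    [0.4,[-2,0,-5],0],
    [0.4,[-5,0,-5],0],
    [0.4,[-5,0,-4],0],
    [0.4,[-5,0,0],0],
    [0.4,[0,0,0],0],
  ],
)

```text
time_s: 57.32
tool_pos: [554.2, 29.7, 194.7]
tcp_rot: [-3.141, -0.069, 1.278]
force: [0.5, 0.3, -0.3]
gripper_width: 0.398
gripper_force: 0.0
```

Run:
```python
from h import *
s,R=st();print(w2t(s['tool_pos']));w=find()
print([rayt(w,u,v,10) for u,v in ((0,0),)])
im=w['im'].astype(int);W=cloud(w);T=w2t(W)
b=(im[...,2]>110)&(im[...,0]<100)&(im[...,2]-im[...,0]>60)&(T[...,2]>5)
print('rim pts x',np.percentile(T[b][:,0],[1,50,99]),'y',np.percentile(T[b][:,1],[1,50,99]),'z',np.percentile(T[b][:,2],[5,50,95]))
q=T[b&(T[...,1]>90)];print('hi side y',np.median(q[:,1]),len(q));q=T[b&(T[...,1]<-90)];print('lo side y',np.median(q[:,1]),len(q));q=T[b&(T[...,0]>250)&(abs(T[...,1])<80)];print('end x',np.median(q[:,0]),len(q))
```

```text
t 57.3 q [ 0.06  0.24 -0.15  1.64 -0.03  1.24 -0.37] p [554.2  29.7 194.7] rot [-3.141 -0.069  1.278] z [ 0.019  0.066 -0.998] tilt 3.9 az 74.0 F [ 0.5  0.3 -0.3] g 0.398 0.0
[262.00270731 -17.01458534 147.57067803]
obj n 2118 bbox [165   0  37  83] tray 101.8 -29.3 size 65 25 ang 154 yaw 1.16 hmax 25.0
obj n 1191 bbox [230   0  29  52] tray 107.1 27.1 size 39 25 ang 161 yaw 1.29 hmax 25.0
obj n 1855 bbox [197  42  40  80] tray 144.9 -12.7 size 65 26 ang 168 yaw 1.414 hmax 25.0
obj n 1583 bbox [195 128  71  30] tray 199.9 -19.6 size 65 25 ang 72 yaw -0.257 hmax 25.0
[array([   9.39778524, -173.59978987])]
rim pts x [ 38.92205067 206.64334859 270.87940272] y [-107.50744729  -36.70355558  107.62877873] z [ 8.59405834  9.90857193 11.18684536]
hi side y 105.15784099305608 760
lo side y -104.62714735048633 1026
end x 268.41319081603183 558
```

Run:
```python
from h import *
plan([(72,37,60)],1.284,5.5)
```

```text
t 57.4 q [ 0.05  0.25 -0.15  1.64 -0.03  1.24 -0.37] p [554.4  33.  194.5] rot [-3.14  -0.07   1.281] z [ 0.019  0.068 -0.998] tilt 4.0 az 74.0 F [-0.1  0.2 -1.7] g 0.399 0.0
turn -0.003 rows 1 -0.003
(72, 37, 60) 4 [ 4.47 -0.21  2.89]
```

step_arm(
  targets=[
    [0.6,[4.4,-0.2,2.9],0],
    [0.6,[4.4,-0.2,2.9],0],
    [0.6,[4.4,-0.2,2.9],0],
    [0.6,[4.4,-0.2,2.9],0],
    [0.6,[0,0,0],0],
    [0.6,[0,0,0],0],
    [0.6,[0,0,0],0],
  ],
)

```text
time_s: 58.25
tool_pos: [599.1, 214.2, 92.4]
tcp_rot: [-3.141, -0.071, 1.286]
force: [-0.1, -0.4, 0.1]
gripper_width: 0.598
gripper_force: 0.0
```

Run:
```python
from h import *
plan([(72,37,7)],1.284,3);s,R=st();print(w2t(s['tool_pos']));w=shot('wrist');print(w2t(status.sense()['tool_pos']))
# depth check: waist/fingers locations just by color: report casting mask extents near
m,T=tops(w,12);m&=(T[...,2]<32)
for x in(60,66,72,78,84,90):
    q=T[m&(abs(T[...,0]-x)<2)&(T[...,1]>12)&(T[...,1]<60)]
    if len(q):print(x,np.percentile(q[:,1],[2,98]).round(1),len(q))
```

```text
t 58.2 q [-0.2   0.49 -0.22  1.55  0.05  1.07 -0.7 ] p [599.1 214.2  92.4] rot [-3.141 -0.071  1.286] z [ 0.02   0.069 -0.997] tilt 4.1 az 74.0 F [-0.1 -0.4  0.1] g 0.598 0.0
turn 0.002 rows 1 0.002
(72, 37, 7) 2 [-0.39  0.07  2.65]
t 58.2 q [-0.2   0.49 -0.22  1.55  0.05  1.07 -0.7 ] p [599.1 214.2  92.4] rot [-3.141 -0.071  1.286] z [ 0.02   0.069 -0.997] tilt 4.1 az 74.0 F [-0.1 -0.4  0.1] g 0.598 0.0
[72.1809667  37.0027956  60.65278666]
[72.22909549 37.01751867 60.84420932]
60 [25.9 41.8] 171
66 [24.6 49. ] 248
72 [25.2 47.9] 194
78 [25.6 45.3] 146
84 [23.8 40.6] 147
90 [21.9 39.5] 147
```

step_arm(
  targets=[
    [0.6,[-0.4,0.1,2.4],0],
    [0.6,[-0.4,0.05,1.8],0],
    [0.6,[0,0,1.1],0],
    [0.6,[0,0,0],0],
  ],
)

```text
time_s: 58.8
tool_pos: [598.0, 210.9, 37.5]
tcp_rot: [-3.139, -0.071, 1.287]
force: [-0.1, 0.5, 0.3]
gripper_width: 0.596
gripper_force: 0.0
```

step_arm(
  targets=[
    [0.1,[0,0,0],0],
    [0.1,[0,0,0],0],
    [0.1,[0,0,0],0],
    [0.1,[0,0,0],0],
  ],
)

```text
time_s: 59.3
tool_pos: [599.4, 211.7, 39.6]
tcp_rot: [3.141, -0.073, 1.288]
force: [0.2, 0.2, 6.1]
gripper_width: 0.282
gripper_force: 59.3
```

Run:
```python
from h import *
s,R=st();t=w2t(s['tool_pos']);print(t)
g=(t[0]-27,t[1]+31)
plan([(t[0],t[1],t[2]+40),(*g,t[2]+40),(*g,t[2]+1)])
```

```text
t 59.3 q [-0.2   0.54 -0.21  1.6   0.06  0.97 -0.7 ] p [599.4 211.7  39.6] rot [ 3.141 -0.073  1.288] z [ 0.021  0.07  -0.997] tilt 4.2 az 74.0 F [0.2 0.2 6.1] g 0.282 59.3
[70.36007323 37.19595329  7.81603849]
t 59.3 q [-0.2   0.54 -0.21  1.6   0.06  0.97 -0.7 ] p [599.4 211.7  39.6] rot [ 3.141 -0.073  1.288] z [ 0.021  0.07  -0.997] tilt 4.2 az 74.0 F [0.2 0.2 6.1] g 0.282 59.3
(np.float64(70.36007322628761), np.float64(37.19595329044734), np.float64(47.816038490569646)) 1 [ 0.6  -0.11 -3.95]
(np.float64(43.36007322628761), np.float64(68.19595329044733), np.float64(47.816038490569646)) 1 [3.53 2.05 0.48]
(np.float64(43.36007322628761), np.float64(68.19595329044733), np.float64(8.816038490569646)) 1 [-0.59  0.1   3.85]
```

step_arm(
  targets=[
    [0.1,[0.3,0,-2],0],
    [0.1,[0.3,-0.1,-2],0],
    [0.1,[1.65,0.64,0.24],0],
    [0.1,[1.65,0.64,0.24],0],
    [0.1,[0,0,0],0],
    [0.1,[-0.3,0,1.9],0],
    [0.1,[-0.3,0.1,1.9],0],
    [0.1,[0,0,0],0],
  ],
)

```text
time_s: 60.3
tool_pos: [619.8, 238.0, 36.2]
tcp_rot: [-3.139, -0.07, 1.286]
force: [-0.2, 0.3, -1.2]
gripper_width: 0.286
gripper_force: 62.2
```

step_arm(
  targets=[
    [0.45,[0,0,0],0],
    [0.45,[0,0,0],0],
    [0.45,[0,0,0],0],
    [0.45,[0,0,-3],0],
    [0.45,[-2,0,-5],0],
    [0.5,[-4,-1,-5],0],
    [0.5,[-4,-1,-3],0],
    [0.5,[-5,-1,0],0],
  ],
)

```text
time_s: 61.3
tool_pos: [548.3, 94.3, 188.5]
tcp_rot: [3.137, -0.074, 1.289]
force: [-0.5, -0.9, 0.2]
gripper_width: 0.495
gripper_force: 0.0
```

step_arm(
  targets=[
    [0.5,[-4,-1,-2],0],
    [0.5,[0,0,0],0],
    [0.5,[0,0,0],0],
  ],
)

```text
time_s: 61.68
tool_pos: [526.3, 58.1, 202.5]
tcp_rot: [-3.141, -0.072, 1.288]
force: [-0.2, 0.6, -0.8]
gripper_width: 0.5
gripper_force: 0.0
```

Run:
```python
from h import *
s,R=st();print(w2t(s['tool_pos']));w=find()
```

```text
t 61.7 q [ 0.03  0.18 -0.18  1.69 -0.04  1.24 -0.42] p [526.3  58.1 202.5] rot [-3.141 -0.072  1.288] z [ 0.019  0.069 -0.997] tilt 4.1 az 75.0 F [-0.2  0.6 -0.8] g 0.5 0.0
[232.97264666 -43.46181412 157.79944361]
obj n 980 bbox [281   0  29  41] tray 84.2 45.1 size 30 25 ang 160 yaw 1.272 hmax 25.0
obj n 61 bbox [351   0  12  35] tray 99.0 101.3 size 32 1 ang 180 yaw 1.62 hmax 10.0
obj n 1793 bbox [207  26  35  79] tray 101.5 -29.5 size 65 25 ang 154 yaw 1.161 hmax 25.0
obj n 1580 bbox [239  68  34  74] tray 144.9 -12.8 size 65 25 ang 168 yaw 1.414 hmax 25.0
obj n 1457 bbox [234 149  68  28] tray 199.4 -19.6 size 65 25 ang 72 yaw -0.259 hmax 25.0
```

Run:
```python
from h import *
plan([(79,-18.5,60)],1.161,5.5)
```

```text
t 61.7 q [ 0.03  0.18 -0.18  1.69 -0.03  1.24 -0.42] p [526.2  58.7 202.1] rot [-3.14  -0.072  1.289] z [ 0.018  0.07  -0.997] tilt 4.1 az 75.0 F [-0.2 -0.6  0.2] g 0.499 0.0
turn 0.128 rows 1 0.128
(79, -18.5, 60) 4 [ 3.32 -1.01  3.  ]
```

step_arm(
  targets=[
    [0.6,[0,0,0],0.128],
    [0.6,[3.3,-1,3],0],
    [0.6,[3.3,-1,3],0],
    [0.6,[3.3,-1,3],0],
    [0.6,[3.3,-1,3],0],
    [0.6,[0,0,0],0],
    [0.6,[0,0,0],0],
    [0.6,[0,0,0],0],
  ],
)

```text
time_s: 62.72
tool_pos: [545.1, 201.7, 93.0]
tcp_rot: [-3.132, -0.071, 1.158]
force: [-0.1, -0.8, 0.5]
gripper_width: 0.602
gripper_force: 0.0
```

Run:
```python
from h import *
s,R=st();print(w2t(s['tool_pos']));plan([(79,-18.5,7.5),(79,-18.5,47),(49,-43.5,47),(49,-43.5,8.5)],1.161,9)
```

```text
t 62.7 q [-0.18  0.38 -0.24  1.71  0.04  1.02 -0.83] p [545.1 201.7  93. ] rot [-3.132 -0.071  1.158] z [ 0.02   0.069 -0.997] tilt 4.1 az 74.0 F [-0.1 -0.8  0.5] g 0.602 0.0
[ 82.02917444 -17.50474158  60.42671865]
t 62.7 q [-0.18  0.38 -0.24  1.71  0.04  1.02 -0.83] p [545.1 201.7  93. ] rot [-3.132 -0.071  1.158] z [ 0.02   0.069 -0.997] tilt 4.1 az 74.0 F [-0.1 -0.8  0.5] g 0.602 0.0
turn -0.003 rows 1 -0.003
(79, -18.5, 7.5) 1 [-0.54  0.02  5.28]
(79, -18.5, 47) 1 [ 0.57 -0.18 -3.9 ]
(49, -43.5, 47) 1 [ 1.55 -3.56  0.39]
(49, -43.5, 8.5) 1 [-0.56  0.18  3.81]
```

step_arm(
  targets=[
    [0.6,[-0.3,0,2.5],0],
    [0.6,[-0.25,0,1.8],0],
    [0.6,[0,0,1],0],
    [0.6,[0,0,0],0],
    [0.1,[0,0,0],0],
    [0.1,[0,0,0],0],
    [0.1,[0,0,0],0],
    [0.1,[0,0,0],0],
  ],
)

```text
time_s: 63.72
tool_pos: [544.0, 201.5, 40.2]
tcp_rot: [-3.133, -0.072, 1.159]
force: [-1.2, -0.2, 5.7]
gripper_width: 0.287
gripper_force: 59.4
```

step_arm(
  targets=[
    [0.1,[0.3,-0.1,-2],0],
    [0.1,[0.3,-0.1,-1.9],0],
    [0.1,[0.8,-1.8,0.2],0],
    [0.1,[0.75,-1.76,0.2],0],
    [0.1,[0,0,0],0],
    [0.1,[-0.3,0.1,1.9],0],
    [0.1,[-0.3,0.1,1.9],0],
    [0.1,[0,0,0],0],
  ],
)

```text
time_s: 64.72
tool_pos: [516.6, 229.4, 36.6]
tcp_rot: [-3.131, -0.07, 1.159]
force: [-0.0, 1.0, -1.2]
gripper_width: 0.286
gripper_force: 63.0
```

step_arm(
  targets=[
    [0.5,[0,0,0],0],
    [0.5,[0,0,0],0],
    [0.5,[0,0,0],0],
    [0.5,[0,0,-3],0],
    [0.5,[-2,0,-5],0],
    [0.5,[-4,1,-5],0],
    [0.5,[-4,1,-3],0],
    [0.5,[-5,0,0],0],
  ],
)

```text
time_s: 65.72
tool_pos: [474.3, 74.1, 187.8]
tcp_rot: [-3.136, -0.074, 1.16]
force: [-0.0, -0.3, -0.5]
gripper_width: 0.503
gripper_force: 0.0
```

step_arm(
  targets=[
    [0.5,[-5,0,-2],0],
    [0.5,[0,0,0],0],
    [0.5,[0,0,0],0],
  ],
)

```text
time_s: 66.1
tool_pos: [452.4, 28.4, 201.3]
tcp_rot: [-3.132, -0.071, 1.159]
force: [-0.3, 0.5, -0.4]
gripper_width: 0.504
gripper_force: 0.0
```

Run:
```python
from h import *
s,R=st();print(w2t(s['tool_pos']));w=find();plan([(145,-12.7,60)],1.414,5.5)
```

```text
t 66.1 q [ 0.06  0.02 -0.14  1.87 -0.07  1.22 -0.47] p [452.4  28.4 201.3] rot [-3.132 -0.071  1.159] z [ 0.019  0.069 -0.997] tilt 4.1 az 74.0 F [-0.3  0.5 -0.4] g 0.504 0.0
[ 258.77425291 -118.77408491  154.49003205]
obj n 763 bbox [215   0  30  30] tray 91.3 -65.5 size 25 22 ang 64 yaw -0.399 hmax 25.0
obj n 2045 bbox [287   0  43  82] tray 145.1 -12.9 size 65 26 ang 168 yaw 1.413 hmax 25.0
obj n 1793 bbox [289  81  75  39] tray 199.6 -20.6 size 65 26 ang 72 yaw -0.266 hmax 25.0
t 66.2 q [ 0.06  0.02 -0.14  1.87 -0.07  1.22 -0.47] p [452.4  29.  201.1] rot [-3.131 -0.071  1.161] z [ 0.019  0.069 -0.997] tilt 4.1 az 75.0 F [ 0.6  0.4 -0.2] g 0.5 0.0
turn -0.253 rows 2 -0.127
(145, -12.7, 60) 4 [2.92 2.04 2.81]
```

step_arm(
  targets=[
    [0.55,[0,0,0],-0.127],
    [0.55,[0,0,0],-0.126],
    [0.55,[2.9,2.05,2.8],0],
    [0.55,[2.9,2.05,2.8],0],
    [0.55,[2.9,2.05,2.8],0],
    [0.55,[2.9,2.05,2.8],0],
    [0.55,[0,0,0],0],
    [0.55,[0,0,0],0],
  ],
)

```text
time_s: 67.15
tool_pos: [553.0, 137.9, 97.7]
tcp_rot: [3.135, -0.071, 1.415]
force: [-0.1, -0.9, 0.3]
gripper_width: 0.549
gripper_force: 0.0
```

Run:
```python
from h import *
s,R=st();print(w2t(s['tool_pos']));plan([(145,-12.7,7.5),(145,-12.7,50),(180,56,50),(180,56,8)],1.414,9)
```

```text
t 67.2 q [-0.09  0.36 -0.21  1.72  0.01  1.03 -0.45] p [553.  137.9  97.7] rot [ 3.135 -0.071  1.415] z [ 0.017  0.069 -0.997] tilt 4.1 az 76.0 F [-0.1 -0.9  0.3] g 0.549 0.0
[146.28062783 -12.76067906  59.85649122]
t 67.2 q [-0.09  0.36 -0.21  1.72  0.01  1.03 -0.45] p [553.  137.9  97.7] rot [ 3.135 -0.071  1.415] z [ 0.017  0.069 -0.997] tilt 4.1 az 76.0 F [-0.1 -0.9  0.3] g 0.549 0.0
turn 0.001 rows 1 0.001
(145, -12.7, 7.5) 1 [-0.67  0.04  5.2 ]
(145, -12.7, 50) 1 [ 0.64 -0.05 -4.2 ]
(180, 56, 50) 1 [-1.98  7.44 -0.38]
(180, 56, 8) 1 [-0.63  0.05  4.15]
```

step_arm(
  targets=[
    [0.55,[-0.3,0,2.4],0],
    [0.55,[-0.3,0,1.8],0],
    [0.55,[0,0,1],0],
    [0.55,[0,0,0],0],
    [0.1,[0,0,0],0],
    [0.1,[0,0,0],0],
    [0.1,[0,0,0],0],
    [0.1,[0,0,0],0],
  ],
)

```text
time_s: 68.15
tool_pos: [554.2, 134.9, 47.0]
tcp_rot: [3.132, -0.072, 1.413]
force: [-1.5, -0.1, 6.1]
gripper_width: 0.191
gripper_force: 60.7
```

step_arm(
  targets=[
    [0.1,[0.3,0,-2.1],0],
    [0.1,[0.3,0,-2.1],0],
    [0.1,[-0.9,3.7,-0.2],0],
    [0.1,[-1.1,3.7,-0.2],0],
    [0.1,[0,0,0],0],
    [0.1,[-0.3,0,2],0],
    [0.1,[-0.3,0,2.15],0],
    [0.1,[0,0,0],0],
  ],
)

```text
time_s: 69.15
tool_pos: [622.5, 103.7, 48.9]
tcp_rot: [3.135, -0.071, 1.414]
force: [-0.7, -0.6, -1.1]
gripper_width: 0.191
gripper_force: 64.2
```

step_arm(
  targets=[
    [0.5,[0,0,0],0],
    [0.5,[0,0,0],0],
    [0.5,[0,0,0],0],
    [0.5,[0,0,-3],0],
    [0.5,[-3,0,-5],0],
    [0.5,[-5,-2,-3],0],
    [0.5,[-5,-2,-3],0],
    [0.5,[-5,-2,-3],0],
  ],
)

```text
time_s: 70.15
tool_pos: [531.7, -78.0, 207.0]
tcp_rot: [3.133, -0.071, 1.413]
force: [0.5, -0.7, -0.3]
gripper_width: 0.502
gripper_force: 0.0
```

step_arm(
  targets=[
    [0.5,[-2,-3,-3],0],
    [0.5,[0,0,-3],0],
    [0.5,[0,0,0],0],
  ],
)

```text
time_s: 70.53
tool_pos: [499.8, -96.4, 267.1]
tcp_rot: [3.128, -0.071, 1.412]
force: [0.5, 0.5, 0.5]
gripper_width: 0.502
gripper_force: 0.0
```

Run:
```python
from h import *
s,R=st();print(w2t(s['tool_pos']));w=find();cv2.imwrite('pics/w13.png',cv2.resize(w['im'],(800,600))[...,::-1])
m=rim(cloud(w),w['im'],0,40);print('rimz',np.percentile(m[:,2],[10,50,90]))
```

```text
t 70.5 q [ 0.27  0.11 -0.11  1.63 -0.06  1.39  0.02] p [499.8 -96.4 267.1] rot [ 3.128 -0.071  1.412] z [ 0.024  0.068 -0.997] tilt 4.1 az 70.0 F [0.5 0.5 0.5] g 0.502 0.0
[390.75401898 -77.63511319 209.5890365 ]
obj n 1398 bbox [237   0  63  29] tray 201.9 -20.1 size 65 22 ang 73 yaw -0.253 hmax 25.0
obj n 279 bbox [319   0  27  12] tray 209.1 46.9 size 26 8 ang 66 yaw -0.365 hmax 24.0
rimz [56.31845615 57.80533657 58.91754762]
```

step_arm(
  targets=[
    [0.5,[5.5,2,-1],0],
    [0.5,[5.5,2,-1],0],
    [0.5,[5.5,2,-1],0],
    [0.5,[3,2,-1],0],
    [0.5,[0,0,0],0],
    [0.5,[0,0,0],0],
  ],
)

```text
time_s: 71.32
tool_pos: [607.3, 80.8, 316.9]
tcp_rot: [3.136, -0.07, 1.413]
force: [-0.1, 0.0, -0.3]
gripper_width: 0.498
gripper_force: 0.0
```

Run:
```python
from h import *
s,R=st();print(w2t(s['tool_pos']));w=find();cv2.imwrite('pics/w14.png',cv2.resize(w['im'],(800,600),interpolation=cv2.INTER_CUBIC)[...,::-1])
m=rim(cloud(w),w['im'],0,40);print('rimz',np.percentile(m[:,2],[10,50,90]))
```

```text
t 71.3 q [ 0.02  0.33 -0.23  1.26  0.01  1.53 -0.35] p [607.3  80.8 316.9] rot [ 3.136 -0.07   1.413] z [ 0.016  0.068 -0.998] tilt 4.0 az 77.0 F [-0.1  0.  -0.3] g 0.498 0.0
[223.93378223  38.58089177 273.34524135]
obj n 906 bbox [227  39  24  57] tray 68.0 51.5 size 65 25 ang 162 yaw 1.299 hmax 25.0
obj n 920 bbox [146  61  30  55] tray 71.6 -55.2 size 66 25 ang 154 yaw 1.161 hmax 25.0
obj n 724 bbox [250 128  19  48] tray 179.6 55.2 size 63 24 ang 168 yaw 1.412 hmax 25.0
obj n 754 bbox [185 166  49  24] tray 199.9 -18.9 size 64 26 ang 72 yaw -0.256 hmax 25.0
rimz [56.57029859 57.8636095  58.97306665]
```

View pics/w14.png

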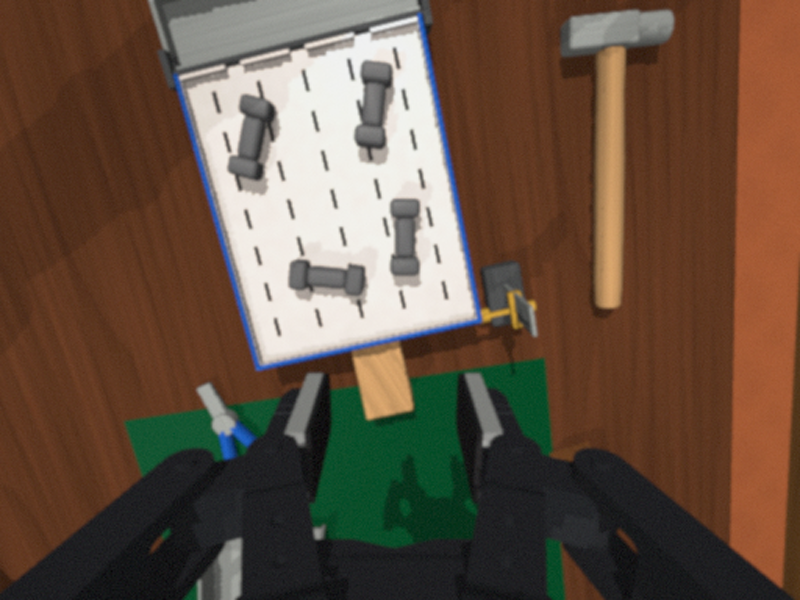

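The last picture shows the four castings lying flat and apart, at about (253,138), (374,105), (404,237) and (327,277). The wedge is in place at (383,380) and the rim is at the pointer near (487,316).

```bash
python3 -c "
from h import *
print(bot.hand_in())"
```

```text
the job is handed in; nothing more can be done
None
```

I handed the job in: the tray is propped with its rim within about 1 mm of the pointer, the empty scoop stands upright on the bench, and the four castings lie flat on the tray, all at least 7 cm apart centre to centre. I pressed one casting onto the tray with about 49 N through the fingertips during a missed grasp. It did not move, and I read the 40 N limit as covering only the arm and gripper body.

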